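# Sweep out the V-block and hold a cylinder barrel seated in it

## Task

Take the orange-handled brush from its green stand and, with the brush alone, sweep both brass cut-offs along the V-block's channel into the red tray at its end; then put the brush back upright in its stand and let go. Then take the aluminium cylinder barrel from the wooden cradle, lay it in the V-block centred along it (either way round), and press it down onto both sloping sides with about 15 N. Finish while holding it pressed there: do not let go or back off, and leave the other things on the bench alone.

Things in the scene. Friction and masses are not known exactly. Their poses are not given: they have to be found in the camera images.
- vblock_seat (a point): Where the barrel's centre lies when seated: middle of the V-block's V, 65.9 mm above the bench. x runs level along the V towards the red tray, y across it to the left, z up. Steel V-block, 130 mm long (x -65 to 65), fixed, open at both ends. 45 degree sloping sides rise from a flat channel floor.
- vblock_floor (a point): Middle of the V-block's flat channel floor, 40 mm above the bench and 25.9 mm below the seat point; same axes. The floor is 16 mm wide and as long as the block; from its edges the sides slope up and outward at 45 degrees.
- vblock: The V-block with its tray; origin on the bench under its middle, same axes. Grey base plate 12 mm thick, 84 mm wide, x -85 to 65. The middle 70 mm is cut away for fingers: there only the channel with low lips stands (16 mm either side of the middle, 44 mm high), so fingers may pass beside a seated barrel down to 15 mm above the bench.
- tray_center (a point): Centre of the inner floor (3 mm above the bench) of the red open tray fixed at the V-block's +x end, 113 mm from its middle; same axes. Outside 96 mm along x, 92 mm across, 30 mm high, walls 3 mm. It begins right under the channel's end: what is pushed off there drops into it.
- vee_left: The V-block's two sloping left (y positive) seat faces, steel with blue flanks, fixed, at x 35 to 65 and -65 to -35; 8 to 28 mm from the middle, top edge 60 mm above the bench, outer edge 37 mm from the middle. Origin on the bench under the V-block's middle.
- vee_right: The two right (y negative) seat faces, mirror image of the left ones; same origin.
- stand: Round green brush stand, fixed on a 70 x 70 x 4 mm steel plate; origin on the bench under its centre. Upright tube, outside 48 mm, bore 32 mm, rim 56 mm above the bench.
- brush_grip (a point): Middle of the brush's upright orange handle: round, 26 mm thick, 41 mm up and down from here; z up. Below it: black collar 44 mm across (41 to 47 mm below), ferrule 18 mm thick, then a stiff grey tuft 12 mm thick from 69 to 97 mm below. Loose, 90 g. In the stand the collar rests on the rim, this point 103 mm above the bench.
- brush: The same brush; origin at the centre of the tuft's lower end.
- cradle: Wooden cradle, fixed: board 130 x 76 x 10 mm with two notched saddles, 18 mm thick, 50 mm either side of its middle along x, 32 mm high; origin on the bench under its centre, x along the barrel in it. Nothing stands above the board between the saddles.
- barrel_center (a point): Centre of the cylinder barrel: smooth aluminium, 48 mm diameter, 150 mm long, black ends of the same diameter, with a 16 mm steel rod stub standing 30 mm out of its +x end; x along the barrel. Loose, about 400 g. It starts lying in the cradle, the centre 40 mm above the bench.
- barrel: The same barrel; origin on its surface, 24 mm from its axis, at mid-length.
- scrap1_center (a point): Centre of a brass cut-off, 14 x 12 x 12 mm, 16 g, loose, lying on the floor of the V-block's channel.
- scrap2_center (a point): Centre of a second, equal brass cut-off in the channel.
- scrap1: The first cut-off; origin at the middle of its underside.
- scrap2: The second cut-off; origin at the middle of its underside.
- wrench: Bystander: steel wrench, 150 mm long, 8 mm thick; origin at its middle, underside.
- screwdriver: Bystander: red-handled screwdriver, 200 mm long; origin at its middle, underside.
- bottle: Bystander: white bottle, 60 mm across, 150 mm tall; origin at its underside.
- carton: Bystander: cardboard carton 80 x 100 x 50 mm; origin at its underside.
- tape: Bystander: yellow roll, 96 mm across, 25 mm high; origin at its underside.
- cup: Bystander: blue cup, 76 mm across, 90 mm tall; origin at its underside.
Not all that is in view belongs to the job. Of the things that look like the brush, the smaller one is meant. Several things look just like the stand: the one meant starts farthest to the robot's right.

How it is judged:
By the outcome, as a careful person would: the job done as asked, in the order asked, and still so for the second after the job is handed in, while the arm keeps its last pose, push and grip.
It also fails if it takes over 64 s, if anything falls off the work surface, if the arm or the gripper's body presses on something with over 40 N, if the wrist force passes 120 N, or if a joint passes its speed limit or range.

## Robot

A 6-joint arm with a two-finger parallel gripper is mounted at the origin on the work surface. World frame = base frame: x ahead of the robot, y to its left, z up, the work surface at z = 0. Lengths are in m, angles in rad, forces in N, time in s.
With the tool pointing down it reaches from about 0.425 to 0.95 m from the base axis. Payload 3.5 kg.
Tool frame: the origin (TCP) lies midway between the tips of the shut fingers; the grasp point (between the pads) lies grasp_offset behind it (grasp_offset is the distance from the TCP to the grasp point, in m); z points along the fingers, y is the direction in which the jaws open and shut (so a half turn about z gives the same grasp; the last joint's range is limited). The gripper opens to 85 mm and grips with 20 to 120 N. Pads are 22 mm wide; open, the fingers measure 114 mm over their backs; the gripper's body (76 mm by 85 mm) begins 54 mm behind the grasp point. The pads swing forward as they close: fully open they stand 13 mm farther back than shut.
Start: joints at [-1.347, 0.286, 1.577, -0, 1.279, -0.15], TCP at [0.247, -0.628, 0.231] pointing down, gripper open.
Joint ranges: [-2.77, 2.77], [-0.9, 2.22], [0.21, 2.48], [-1.53, 4.67], [0.24, 2.81], [-2.84, 2.84]. Speed limits (rad/s): [2.79, 2.79, 3.14, 3.14, 3.14, 3.14].

## Interface

Orientations are given as a unit quaternion [x, y, z, w].
In Python, from plant import * gives the robot as it stands.
- The arm moves only by the tool jog_arm, never from a script. Its argument "targets" is text: rows parted by semicolons, each of 7 numbers parted by spaces: the shift along the world's x, y, z in mm, then the turn, a rotation vector about the world's x, y, z in degrees, then the gripper's target within -1 to 1 (fully open at 1, half-way at 0, shut at -1). A call has 1 to 10 rows; each row shifts and turns the pose as measured when the row begins; what a row does not reach is not made up. A row lasts 1/12 s, in which the tool goes at most 41.7 mm and 7.16 degrees, less where a joint would pass 70% of its speed; a pose out of reach is approached as far as the arm can. A call with a gripper value outside its range is refused whole. The fingers move at their own pace and stop on an object; "force" is the grip in N (left out, the last holds). Time passes only in rows, so rows that do not move let the fingers close. It gives the time, the measured TCP pose, the force and the opening at its end, in the units of the state.
- get_state(): the state, without advancing time (a new reading comes with each control period).
- read_camera(name): name is "scene" or "side" or "wrist"; returns a dict with "pixels" (384x512x3 uint8, blue, green, red), "mtx" (3x3 intrinsics, pixels), "dist_coeffs" ([k1, k2, p1, p2, k3] as OpenCV has them; the pictures are not rectified), "world_from_camera" (4x4, takes a point from camera to world coordinates). Camera axes: x right, y up, looking along -z (the intrinsics and any distortion apply to the point x, -y, -z); pixel columns grow to the right and rows downward; lengths in m; the calibration is good to about 2 mm. A picture is of the moment at which its call begins. There is no depth.
- sign_off(): hands the job in, once; it reports no verdict.
Trained networks look in a picture, given as the dict that the camera call returned (one of the last four; its "shot" number tells which), for a name from the list of things; names that differ only in an ending like _2 or _b are one class to them, and where a whole thing is asked for, a point or a joint stands for the part that bears it (a point fixed in the world has none). Each returns a list of dicts, best first, with "p" (0 to 1); they miss things now and then, are a little off and sometimes report something else, mostly with a low value. They report only what shows in the picture. A call takes as long as a camera call. They do not tell look-alikes from the thing itself.
- spot_in(target, picture): "uv" ([column, row] in pixels, amid what is visible of it).
- silhouettes(target, picture): "mask" (384x512 bool, what is visible of it) and "uv" ([column, row] in pixels, amid what is visible of it).
- mark_of(target, picture): "uv" ([column, row] in pixels: a listed point, or the origin of a listed thing).
The state is a dict: "time": time; "qpos": joint angles; "dq": joint speeds; "joint_efforts": joint torques, N m; "eef_pos": TCP position; "tcp_rot": TCP orientation; "contact_force": force on the tool from outside, world axes, zero at the start; "wrist_torque": the same for the moment, N m; "opening": opening from 0.0 (shut) to 1.0 (fully open).
Only numpy, scipy, OpenCV 4.12 (cv2) and the standard library are available. Lean on these libraries where they do the work, as an engineer would, in place of code of your own. Each camera call takes 0.05 s, during which the arm holds its last target.

## Working session

There is one attempt and no reset: what is moved stays moved. The work goes in short steps, Python scripts to look and compute and a tool call to move; the robot and the scene stay as the last step left them, time stands still between calls to the robot, and variables do not carry over. Pictures are saved under pics/ and viewed, and the job is handed in when it is done.

Besides the shell and the picture viewer there is one more tool, called by a JSON object that holds its "name" and its "arguments". jog_arm: Moves the arm, as the interface text tells. Its arguments: {"type":"object","properties":{"targets":{"type":"string"},"force":{"type":"number"}},"required":["targets"]}

```bash
ls; mkdir -p pics
python3 - <<'E'
from plant import *
import cv2
s=get_state(); print({k:s[k] for k in s})
try: print(grasp_offset)
except Exception as e: print(e)
for n in ["scene","side","wrist"]:
    p=read_camera(n); cv2.imwrite(f"pics/{n}0.png",p["pixels"]); print(n,p["shot"],p["mtx"],p["dist_coeffs"],p["world_from_camera"])
E
```

```text
pics
{'time': 0.0, 'qpos': array([-1.34698279e+00,  2.87181650e-01,  1.57816176e+00, -2.31019104e-05,
        1.27861000e+00, -1.50029452e-01]), 'dq': array([-7.23559086e-04,  2.24186246e-04, -7.15767565e-05,  9.18802104e-04,
       -9.37958049e-04,  1.15067897e-03]), 'joint_efforts': array([-1.54649420e-03, -4.05980122e+01, -2.92625624e+01, -1.69993809e-04,
        5.86485170e-03, -4.33283617e-06]), 'eef_pos': array([ 0.24636417, -0.62773202,  0.22994477]), 'tcp_rot': array([ 9.82579679e-01,  1.85838050e-01, -5.45866090e-05, -1.17916721e-03]), 'contact_force': array([0.17617343, 0.1100002 , 0.34565125]), 'wrist_torque': array([-0.03762441, -0.01837174,  0.05584036]), 'opening': 1.0009686228213743}
0.0187
scene 1 [[363.0443097    0.         262.41016669]
 [  0.         363.0443097  192.50451228]
 [  0.           0.           1.        ]] [-0.0825936  0.         0.         0.         0.       ] [[-0.71682639 -0.60179996  0.3521317   0.94717556]
 [ 0.69725032 -0.61769339  0.36372635  0.41641303]
 [-0.00138108  0.50625259  0.86238414  1.08885307]
 [ 0.          0.          0.          1.        ]]
side 2 [[422.61697583   0.         263.97197814]
 [  0.         422.61697583 191.81063345]
 [  0.           0.           1.        ]] [0.03073698 0.         0.         0.         0.        ] [[ 0.95445239  0.21293493 -0.20899604  0.21563467]
 [-0.2979359   0.71767247 -0.62942865 -0.91489679]
 [ 0.01596336  0.66302711  0.74842517  1.20041014]
 [ 0.          0.          0.          1.        ]]
wrist 3 [[273.9094018    0.         257.25825406]
 [  0.         273.9094018  194.70020793]
 [  0.           0.           1.        ]] [-0.05485537  0.          0.          0.          0.        ] [[ 0.36456464  0.88141331  0.30033847  0.32387391]
 [-0.9311753   0.3458691   0.11526978 -0.59750454]
 [-0.00227747 -0.32169105  0.94684195  0.37168466]
 [ 0.          0.          0.          1.        ]]
```

View pics/scene0.png

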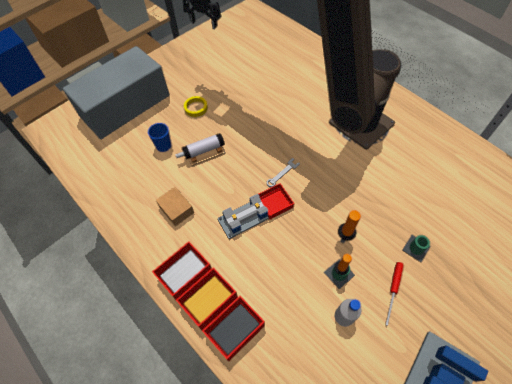

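View pics/side0.png

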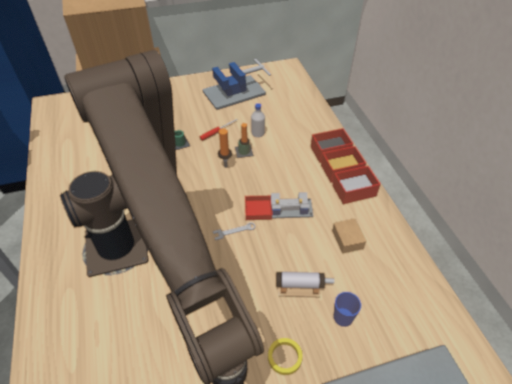

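View pics/wrist0.png

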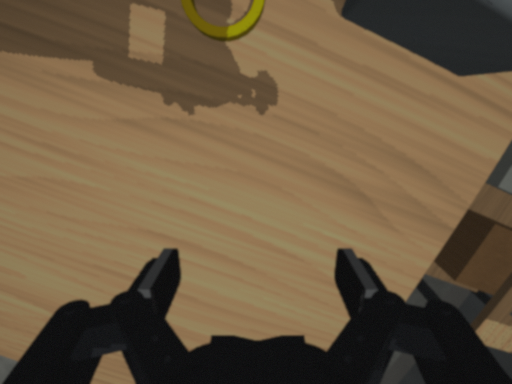

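```bash
cat > h.py <<'E'
from plant import *
import numpy as np, cv2
from scipy.spatial.transform import Rotation as R
def ray(p,uv):
    q=cv2.undistortPoints(np.array([[uv]],float),p["mtx"],p["dist_coeffs"])[0,0]
    T=p["world_from_camera"]; d=T[:3,:3]@np.array([q[0],-q[1],-1]); return T[:3,3],d/np.linalg.norm(d)
def atz(p,uv,z):
    o,d=ray(p,uv); return o+d*(z-o[2])/d[2]
def proj(p,X):
    T=p["world_from_camera"]; c=T[:3,:3].T@(np.array(X,float)-T[:3,3]); v=np.array([[c[0],-c[1],-c[2]]])
    return cv2.projectPoints(v,np.zeros(3),np.zeros(3),p["mtx"],p["dist_coeffs"])[0][0,0]
def tri(p1,u1,p2,u2):
    a,d=ray(p1,u1);b,e=ray(p2,u2)
    A=np.c_[d,-e]; t=np.linalg.lstsq(A,b-a,rcond=None)[0]
    x=a+t[0]*d;y=b+t[1]*e; return (x+y)/2,np.linalg.norm(x-y)
E
python3 - <<'E'
from h import *
import sys
np.set_printoptions(precision=4,suppress=True)
Z=dict(vblock_seat=.0659,vblock_floor=.04,vblock=0,tray_center=.003,stand=0,brush_grip=.103,cradle=0,barrel_center=.04,scrap1_center=.046,wrench=0,bottle=0,carton=0,cup=0,tape=0,screwdriver=0)
ps=[read_camera(n) for n in("scene","side")]
for k,z in Z.items():
    for p,n in zip(ps,("sc","si")):
        for r in mark_of(k,p)[:4]:
            if r["p"]>.2: print(k,n,round(r["p"],2),np.round(r["uv"],1),atz(p,r["uv"],z))
c=ps[0]["pixels"][190:300,210:450]; cv2.imwrite("pics/c1.png",cv2.resize(c,None,fx=3.3,fy=3.3,interpolation=2))
c=ps[1]["pixels"][110:320,160:380]; cv2.imwrite("pics/c2.png",cv2.resize(c,None,fx=2.8,fy=2.8,interpolation=2))
E
```

```text
vblock_seat sc 0.78 [242.8 210.4] [ 0.6201 -0.0113  0.0659]
vblock_seat sc 0.56 [334.8 273.9] [0.57   0.3284 0.0659]
vblock_seat si 0.66 [289.4 199.8] [ 0.6073 -0.0223  0.0659]
vblock_seat si 0.63 [288.8 210.6] [ 0.5889 -0.0679  0.0659]
vblock_floor sc 0.87 [245.7 208.4] [ 0.6    -0.0209  0.04  ]
vblock_floor si 0.88 [284.9 200.9] [ 0.599  -0.0022  0.04  ]
vblock sc 0.98 [240.8 215.4] [ 0.6166 -0.0296  0.    ]
vblock sc 0.61 [280.7 175.1] [ 0.4053 -0.0489  0.    ]
vblock sc 0.31 [390.3 292.6] [0.4702 0.4808 0.    ]
vblock si 0.77 [290.1 209.1] [ 0.6175 -0.0134  0.    ]
vblock si 0.6 [289.3 211.8] [ 0.6104 -0.0246  0.    ]
vblock si 0.53 [344.1 317.7] [ 0.6311 -0.456   0.    ]
tray_center sc 0.55 [270.9 202.6] [0.5109 0.0073 0.003 ]
tray_center si 0.9 [257.4 211.2] [0.499 0.009 0.003]
stand sc 0.63 [342.3 273. ] [0.5269 0.3373 0.    ]
stand si 0.78 [178.  141.8] [0.2875 0.4662 0.    ]
stand si 0.55 [242.8 149. ] [0.5373 0.347  0.    ]
stand si 0.23 [292.1 208.9] [ 0.6248 -0.0146  0.    ]
stand si 0.21 [289.5 209.5] [ 0.6147 -0.0146  0.    ]
brush_grip sc 0.96 [352.3 223.3] [0.4256 0.2
[... 884 characters left out ...]
]
bottle sc 0.7 [343.8 314.9] [0.622  0.4227 0.    ]
bottle sc 0.41 [243.8 219.6] [ 0.6201 -0.011   0.    ]
bottle si 0.97 [256.4 132.6] [0.6214 0.4308 0.    ]
bottle si 0.52 [346.5 237.8] [ 0.7619 -0.1903  0.    ]
carton sc 0.56 [176.5 209.4] [ 0.7584 -0.199   0.    ]
carton si 0.91 [348.7 239.3] [ 0.7665 -0.1983  0.    ]
cup sc 0.55 [163.  148.4] [ 0.6368 -0.4433  0.    ]
cup si 0.55 [347.2 317.1] [ 0.6408 -0.4569 -0.    ]
cup si 0.22 [292.2 211. ] [ 0.6218 -0.0241  0.    ]
tape sc 0.65 [199.7 110.3] [ 0.4154 -0.4961  0.    ]
tape si 0.93 [284.8 354.4] [ 0.4245 -0.5074  0.    ]
screwdriver sc 0.86 [391.7 292.8] [0.4676 0.4843 0.    ]
screwdriver si 0.62 [219.5 130.3] [0.472  0.4901 0.    ]
```

View pics/c1.png

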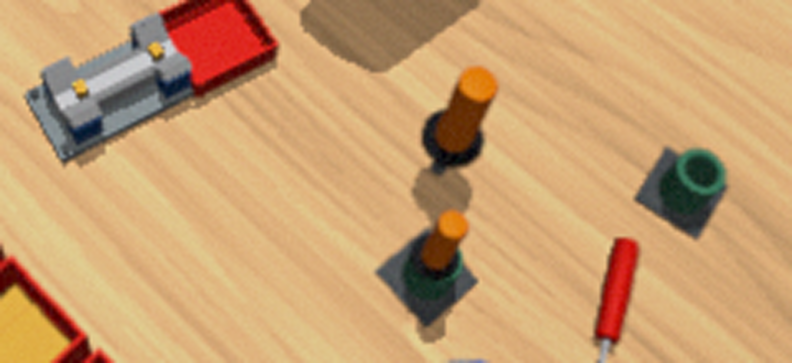

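View pics/c2.png

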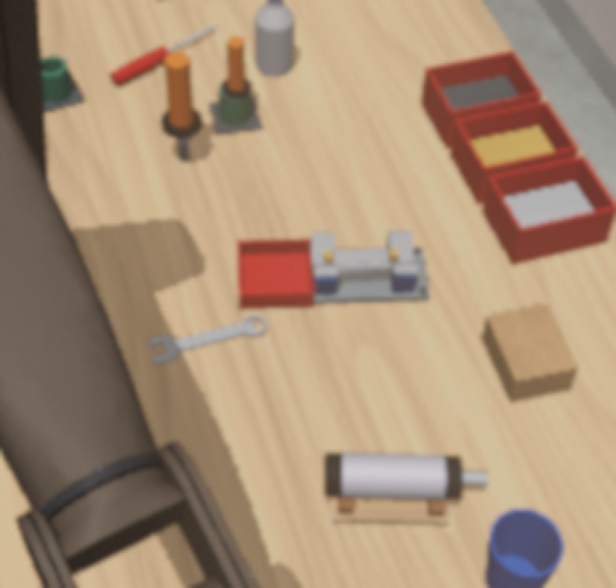

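Candidates for the brush: the large orange brush at scene (352,223), standing free, and the small one at scene (344,261), in a stand. The small one is the one meant. Candidate stands are at scene (342,272), y≈0.34, and (420,245), y≈0.47. The rightmost is the one holding the small brush, and the crop agrees. The scraps show as brass cubes in the channel. Next I'll move over the V-block for a close look.

{"name": "jog_arm", "arguments": {"targets": "20 35 7 0 0 0 1;20 35 7 0 0 0 1;20 35 7 0 0 0 1;20 35 7 0 0 0 1;20 35 7 0 0 0 1;20 35 7 0 0 0 1;20 35 7 0 0 0 1;20 35 7 0 0 0 1;20 35 7 0 0 0 1;20 35 7 0 0 0 1"}}

```text
time: 2.58
eef_pos: [0.4431, -0.2736, 0.2993]
tcp_rot: [0.984, 0.178, -0.0, -0.001]
contact_force: [0.2, -0.4, 0.5]
opening: 1.001
```

{"name": "jog_arm", "arguments": {"targets": "18 36 3 0 0 0 1;18 36 3 0 0 0 1;18 36 3 0 0 0 1;18 36 3 0 0 0 1;18 36 3 0 0 0 1;18 36 0 0 0 0 1;0 0 0 0 0 0 1;0 0 0 0 0 0 1"}}

```text
time: 3.25
eef_pos: [0.5555, -0.0422, 0.3204]
tcp_rot: [0.983, 0.183, 0.005, 0.002]
contact_force: [1.0, -0.2, 0.3]
opening: 0.995
```

Run:
```python
from h import *
np.set_printoptions(precision=4,suppress=True)
s=get_state();print(s["time"],s["eef_pos"],s["tcp_rot"],s["qpos"])
p=read_camera("wrist"); cv2.imwrite("pics/w1.png",p["pixels"]); print(p["world_from_camera"])
Z=dict(vblock_seat=.0659,vblock_floor=.04,vblock=0,tray_center=.003,scrap1_center=.046,scrap2_center=.046)
for k,z in Z.items():
    for r in mark_of(k,p)[:4]:
            if r["p"]>.2: print(k,round(r["p"],2),np.round(r["uv"],1),atz(p,r["uv"],z))
```

```text
3.25 [ 0.5555 -0.0422  0.3204] [0.9831 0.1832 0.0053 0.0015] [-0.2588 -0.0371  1.7711  0.0018  1.3967  0.9432]
[[ 0.3596  0.8869  0.2901  0.6315]
 [-0.9331  0.3401  0.1167 -0.0119]
 [ 0.0048 -0.3127  0.9499  0.4628]
 [ 0.      0.      0.      1.    ]]
vblock_seat 0.97 [251.6 120.5] [ 0.6099 -0.0138  0.0659]
vblock_seat 0.7 [214.7 171.3] [0.5218 0.0115 0.0659]
vblock_floor 0.78 [255.6 118.5] [ 0.6134 -0.0184  0.04  ]
vblock_floor 0.67 [43.3 84.9] [0.549  0.2962 0.04  ]
vblock 0.88 [249.7 114.1] [ 0.6147 -0.0076  0.    ]
tray_center 0.92 [214.8 172.5] [0.5025 0.0144 0.003 ]
scrap1_center 0.5 [268.8  97.6] [ 0.6479 -0.0256  0.046 ]
scrap2_center 0.52 [251.8 120. ] [ 0.6096 -0.0139  0.046 ]
scrap2_center 0.38 [233.7 142.3] [0.5692 0.0001 0.046 ]
```

View pics/w1.png

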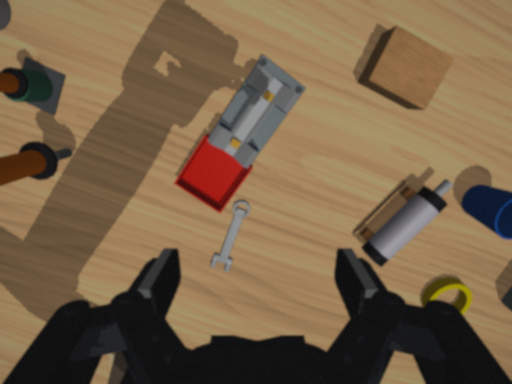

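```bash
cat >> h.py <<'E'
import pickle
def snap(cam,name):
    p=read_camera(cam); pickle.dump(p,open(f"pics/{name}.pkl","wb")); cv2.imwrite(f"pics/{name}.png",p["pixels"]); return p
def load(name): return pickle.load(open(f"pics/{name}.pkl","rb"))
def crop(p,x0,y0,x1,y1,f,name):
    c=cv2.resize(p["pixels"][y0:y1,x0:x1],None,fx=f,fy=f,interpolation=cv2.INTER_CUBIC)
    for k in range((x0//10+1)*10,x1,10):
        cv2.putText(c,str(k),(int((k-x0)*f),8),0,.3,(0,0,255)); cv2.line(c,(int((k-x0+.5)*f),10),(int((k-x0+.5)*f),16),(0,0,255))
    for k in range((y0//10+1)*10,y1,10):
        cv2.putText(c,str(k),(0,int((k-y0+.5)*f)),0,.3,(0,0,255)); cv2.line(c,(18,int((k-y0+.5)*f)),(24,int((k-y0+.5)*f)),(0,0,255))
    cv2.imwrite(f"pics/{name}.png",c)
E
python3 - <<'E'
from h import *
p=snap("wrist","w2"); s=snap("scene","s2"); d=snap("side","d2")
crop(p,170,45,310,215,3.4,"w2c"); crop(s,205,175,305,245,7,"s2c"); crop(d,235,180,325,225,8,"d2c")
E
```

```text
(no output)
```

View pics/w2c.png

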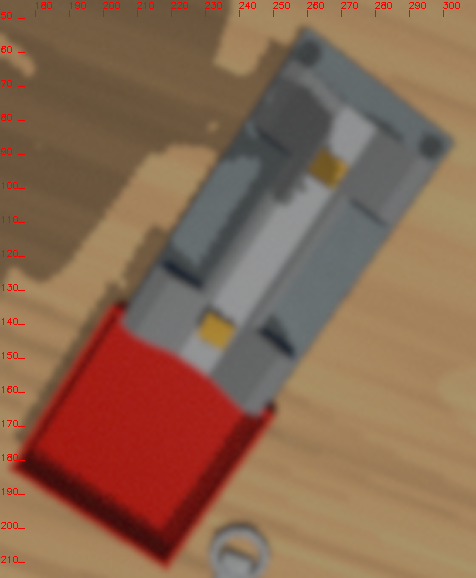

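View pics/s2c.png

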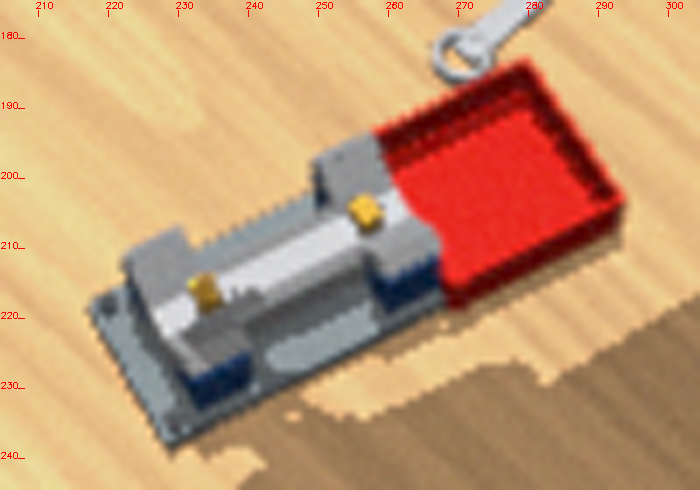

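View pics/d2c.png

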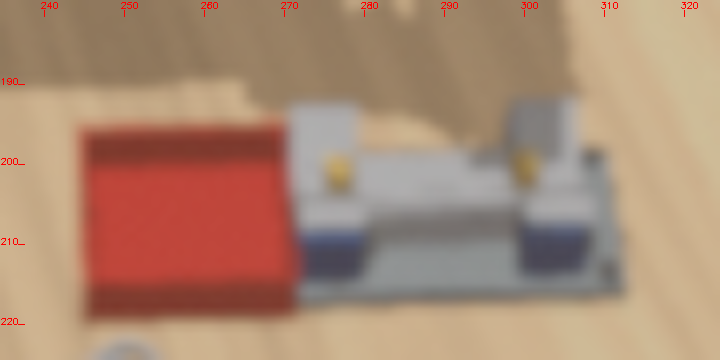

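Run:
```python
from h import *
from scipy.optimize import least_squares
np.set_printoptions(precision=4,suppress=True)
W=load("w2");S=load("s2");D=load("d2")
obs=[("w",W,(161,46,30),(218.6,211.3)),("w",W,(161,-46,30),(173.3,181.9)),("w",W,(65,46,30),(250.4,165.1)),("w",W,(65,-46,30),(204.2,134.2)),("w",W,(-85,42,12),(303.3,85.7)),("w",W,(-85,-42,12),(259.2,52.4)),
("s",S,(161,46,30),(279.8,183.1)),("s",S,(161,-46,30),(293.8,203.1)),("s",S,(65,-46,30),(269.5,218.5)),("s",S,(-85,42,12),(217.1,218.5)),("s",S,(-85,-42,12),(228.5,238)),
("d",D,(161,46,30),(244.5,219)),("d",D,(161,-46,30),(244,195)),("d",D,(-85,42,12),(311.5,216))]
def tf(v,X):
    c,s=np.cos(v[2]),np.sin(v[2]); X=np.array(X)/1e3
    return [v[0]+c*X[0]-s*X[1],v[1]+s*X[0]+c*X[1],X[2]]
for sel in ("w","s","d","wsd"):
    o=[a for a in obs if a[0] in sel]
    f=lambda v:np.concatenate([proj(p,tf(v,X))-uv for _,p,X,uv in o])
    r=least_squares(f,[.61,-.01,3.0]); print(sel,r.x,np.degrees(r.x[2])); print(r.fun.reshape(-1,2).round(1).tolist())
    v=r.x
for n,p,us in(("w",W,[(265.5,94),(233,141.5)]),("s",S,[(234,215.5),(256.5,204.5)])):
    for u in us:
        X=atz(p,u,.05); d=X[:2]-v[:2]; c,s=np.cos(v[2]),np.sin(v[2]); print(n,X,"V:",c*d[0]+s*d[1],-s*d[0]+c*d[1])
```

```text
w [ 0.6133 -0.0132  2.8933] 165.77368176502245
[[0.5, 1.0], [-1.3, 0.7], [0.8, 1.7], [-1.8, -0.5], [1.1, -0.7], [0.7, -1.5]]
s [ 0.6134 -0.0099  2.889 ] 165.5287824000096
[[0.2, 0.2], [0.5, 0.6], [-0.1, -1.9], [-0.4, 0.0], [-0.2, 0.9]]
d [ 0.6077 -0.0157  2.9048] 166.43539175669864
[[-0.5, -2.2], [-0.8, 2.0], [1.3, 0.2]]
wsd [ 0.6129 -0.0128  2.8939] 165.8068540527216
[[0.3, 1.2], [-1.5, 0.8], [0.5, 1.9], [-2.1, -0.3], [0.7, -0.6], [0.3, -1.3], [-0.5, -0.5], [-0.1, -0.2], [-0.6, -2.7], [-0.9, -0.5], [-0.6, 0.3], [0.6, -3.5], [0.5, 0.8], [2.3, -0.5]]
w [ 0.6498 -0.0229  0.05  ] V: -0.03823165917563276 0.0006676731847899894
w [ 0.5699 -0.0018  0.05  ] V: 0.04438043365246522 -0.00013510208553109762
s [ 0.6477 -0.024   0.05  ] V: -0.036458751173289845 0.00231739880559584
s [ 0.5683 -0.0027  0.05  ] V: 0.04568661968691977 0.0011110593445950879
```

{"name": "jog_arm", "arguments": {"targets": "-9 37 1 0 0 0 1;-9 37 1 0 0 0 1;-9 37 1 0 0 0 1;-9 37 1 0 0 0 1;-9 37 1 0 0 0 1;-9 37 1 0 0 0 1;-9 37 1 0 0 0 1;-9 37 1 0 0 0 1;-7 20 1 0 0 0 1;0 0 0 0 0 0 1"}}

```text
time: 4.58
eef_pos: [0.4708, 0.2771, 0.3297]
tcp_rot: [0.985, 0.173, 0.006, 0.001]
contact_force: [-0.4, -0.7, 0.7]
opening: 1.003
```

Run:
```python
from h import *
np.set_printoptions(precision=4,suppress=True)
s=get_state();print(s["time"],s["eef_pos"],s["tcp_rot"],s["qpos"])
p=snap("wrist","w3"); S=snap("scene","s3"); 
Z=dict(brush_grip=.103,stand=0,brush=.006)
for k,z in Z.items():
  for n,q in (("w",p),("s",S)):
    for r in mark_of(k,q)[:3]:
            if r["p"]>.2: print(k,n,round(r["p"],2),np.round(r["uv"],1),atz(q,r["uv"],z))
crop(S,320,200,380,300,6,"s3c")
```

```text
4.5833 [0.4708 0.2771 0.3297] [0.985  0.1726 0.0062 0.0011] [ 0.3483 -0.0662  1.7824 -0.0044  1.4137  1.5729]
brush_grip w 0.67 [237.9 103.8] [0.5415 0.3284 0.103 ]
brush_grip w 0.61 [259.8 191.9] [0.4393 0.2612 0.103 ]
brush_grip s 0.86 [353.2 227.1] [0.4335 0.2768 0.103 ]
brush_grip s 0.72 [344.2 263.1] [0.5403 0.3299 0.103 ]
brush_grip s 0.66 [163.8 145.4] [ 0.6565 -0.3706  0.103 ]
stand w 0.92 [136.6 212.3] [0.2937 0.452  0.    ]
stand w 0.91 [238.9 105.5] [0.5379 0.3323 0.    ]
stand s 0.93 [415.2 249.2] [0.2968 0.4545 0.    ]
stand s 0.8 [341.  272.5] [0.5286 0.3334 0.    ]
brush w 0.68 [255.9 168.3] [0.449  0.2707 0.006 ]
brush w 0.62 [241.1 103.1] [0.5427 0.3299 0.006 ]
brush w 0.62 [436.8 161.2] [ 0.5706 -0.026   0.006 ]
brush s 0.98 [340.7 238.4] [0.4437 0.2598 0.006 ]
brush s 0.76 [338.9 273.8] [0.5387 0.3319 0.006 ]
```

View pics/w3.png

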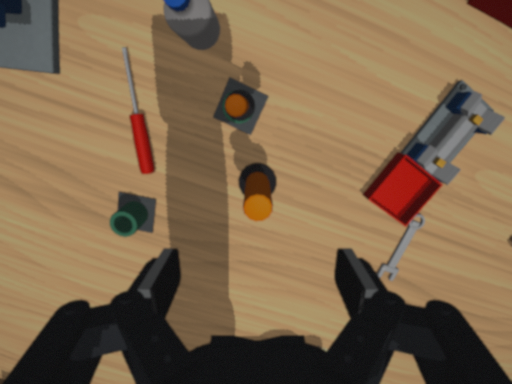

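View pics/s3c.png

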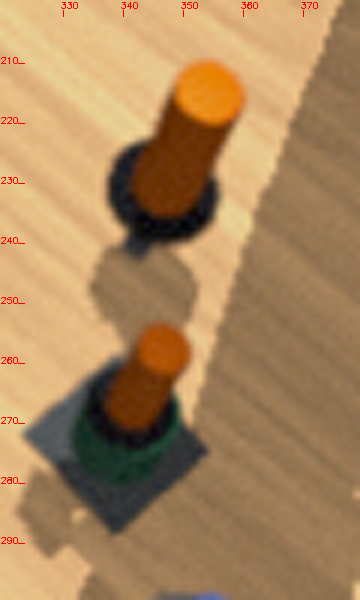

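Run:
```python
from h import *
np.set_printoptions(precision=4,suppress=True)
p=load("w3");S=load("s3")
print(atz(p,(237.5,105.5),.144),atz(S,(347,257.8),.144),tri(p,(237.5,105.5),S,(347,257.8)))
print("big top",tri(p,(258,207),S,(354.2,215.3)),"collar",tri(p,(257.5,180),S,(346.5,231)))
# plate corners z=.004 wrist
for u in[(231,78),(267,96),(251,132),(214,114)]: print(atz(p,u,.004))
print("plate mean",np.mean([atz(p,u,.004) for u in[(231,78),(267,96),(251,132),(214,114)]],0))
u=[(324,272),(353.5,274.5),(338,288.5)]
crop(p,200,65,290,230,3.5,"w3c")
a=[atz(S,x,.004) for x in u]; print("scene plate",a,(a[0]+a[1])/2)
```

```text
[0.5402 0.3257 0.144 ] [0.54   0.3291 0.144 ] (array([0.5395, 0.3274, 0.1416]), np.float64(0.0032621604693046737))
big top (array([0.446 , 0.2673, 0.1856]), np.float64(0.0005697370775130358)) collar (array([0.4511, 0.2688, 0.0892]), np.float64(0.0002300456120403468))
[0.5737 0.3576 0.004 ]
[0.5674 0.2941 0.004 ]
[0.5044 0.2993 0.004 ]
[0.5114 0.3665 0.004 ]
plate mean [0.5392 0.3294 0.004 ]
scene plate [array([0.5664, 0.2955, 0.004 ]), array([0.5074, 0.3651, 0.004 ]), array([0.5752, 0.3596, 0.004 ])] [0.5369 0.3303 0.004 ]
```

View pics/w3c.png

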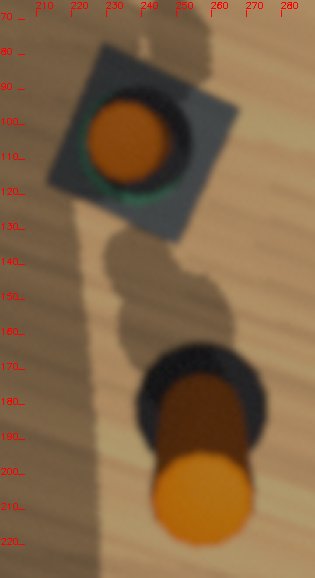

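```bash
cat >> h.py <<'E'
def go(pos,yaw=None):
    """shift mm and rotvec deg from present to vertical tool at pos with tool-x yaw (deg)"""
    s=get_state(); r=R.from_quat(s["tcp_rot"]); M=r.as_matrix()
    y0=np.degrees(np.arctan2(M[1,0],M[0,0]))
    if yaw is None: yaw=y0
    c,sn=np.cos(np.radians(yaw)),np.sin(np.radians(yaw))
    T=np.array([[c,sn,0],[sn,-c,0],[0,0,-1]])
    rv=np.degrees(R.from_matrix(T@M.T).as_rotvec())
    print("t",round(s["time"],2),"pos",np.round(s["eef_pos"],4),"yaw",round(y0,2),"shift mm",np.round((np.array(pos)-s["eef_pos"])*1e3,1),"rot",np.round(rv,2),"F",np.round(s["contact_force"],1),"open",round(s["opening"],3),"q",np.round(s["qpos"],2))
E
python3 -c "
from h import *
go((.5395,.328,.24),20)"
```

```text
t 4.98 pos [0.4727 0.2728 0.3293] yaw 19.51 shift mm [ 66.8  55.2 -89.3] rot [0.1  0.71 0.49] F [-0.6 -0.3  0.2] open 1.001 q [ 0.34 -0.07  1.78 -0.01  1.41  1.57]
```

{"name": "jog_arm", "arguments": {"targets": "22 18 -10 0 0.7 0.5 1;22 18 -30 0 0 0 1;22 18 -30 0 0 0 1;0 0 -30 0 0 0 1;0 0 0 0 0 0 1;0 0 0 0 0 0 1"}}

```text
time: 5.48
eef_pos: [0.545, 0.3235, 0.2295]
tcp_rot: [0.986, 0.169, 0.004, 0.001]
contact_force: [-0.5, 0.3, 1.6]
opening: 0.999
```

Run:
```python
from h import *
go((.5395,.328,.24),20)
S=snap("side","d4"); crop(S,200,90,290,180,6,"d4c")
p=snap("wrist","w4")
go((.5395,.328,.24),20)
```

```text
t 5.48 pos [0.545  0.3235 0.2295] yaw 19.48 shift mm [-5.5  4.5 10.5] rot [-0.02  0.44  0.52] F [-0.5  0.3  1.6] open 0.999 q [ 0.38  0.19  1.69 -0.    1.25  1.61]
t 5.58 pos [0.5446 0.3235 0.2303] yaw 19.48 shift mm [-5.1  4.5  9.7] rot [-0.04  0.49  0.52] F [-0.1  0.7  0.3] open 0.997 q [ 0.38  0.19  1.69 -0.    1.25  1.61]
```

View pics/d4c.png

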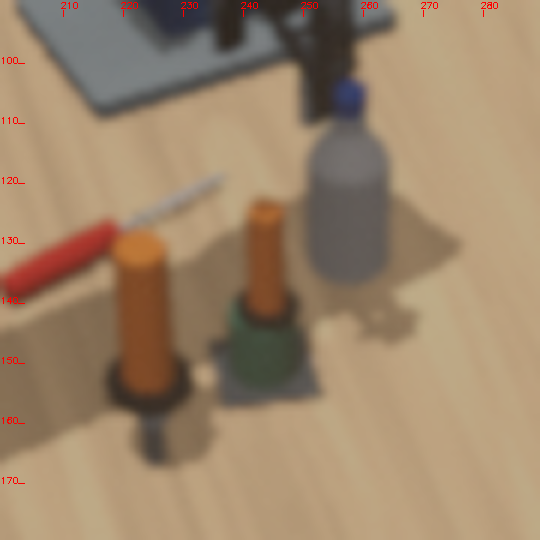

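View pics/w4.png

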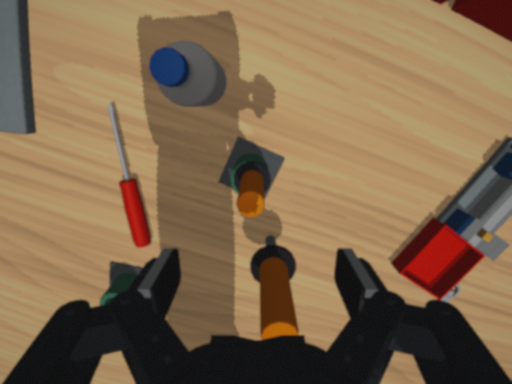

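Run:
```python
from h import *
np.set_printoptions(precision=4,suppress=True)
p=load("w4");S=load("s3");d=load("d4")
print(proj(p,(.5395,.328,.144)),proj(d,(.5395,.328,.144)))
u=(250.5,204.5)
print(atz(p,u,.144),tri(p,u,S,(347,257.8)),tri(p,u,d,(243.5,124.5)),atz(d,(243.5,124.5),.144))
```

```text
[250.3612 205.0873] [243.8491 124.6444]
[0.5401 0.3281 0.144 ] (array([0.5417, 0.329 , 0.1483]), np.float64(0.001028297780375809)) (array([0.5392, 0.3285, 0.144 ]), np.float64(0.001908701508889606)) [0.5384 0.3292 0.144 ]
```

{"name": "jog_arm", "arguments": {"targets": "-5 4.5 0 0 0.4 0.5 1;0 0 -25 0 0 0 1;0 0 -25 0 0 0 1;0 0 0 0 0 0 1;0 0 0 0 0 0 1"}}

```text
time: 6.0
eef_pos: [0.543, 0.3299, 0.1948]
tcp_rot: [0.985, 0.174, 0.011, -0.003]
contact_force: [0.2, -1.1, 1.4]
opening: 1.0
```

```bash
python3 -c "
from h import *
go((.5397,.328,.088),20)"
```

```text
t 6.0 pos [0.543  0.3299 0.1948] yaw 20.01 shift mm [  -3.3   -1.9 -106.8] rot [-0.56  1.21 -0.01] F [ 0.2 -1.1  1.4] open 1.0 q [0.39 0.22 1.73 0.   1.17 1.61]
```

{"name": "jog_arm", "arguments": {"targets": "-3 -2 -5 -0.5 1.2 0 1;0 0 -20 0 0 0 1;0 0 -20 0 0 0 1;0 0 -20 0 0 0 1;0 0 -20 0 0 0 1;0 0 0 0 0 0 1;0 0 0 0 0 0 1"}}

```text
time: 6.58
eef_pos: [0.5462, 0.3311, 0.1259]
tcp_rot: [0.985, 0.174, 0.011, -0.003]
contact_force: [-0.2, -0.4, -0.2]
opening: 0.998
```

```bash
python3 -c "
from h import *
go((.5397,.328,.088),20)"
```

```text
t 6.58 pos [0.5462 0.3311 0.1259] yaw 20.08 shift mm [ -6.5  -3.1 -37.9] rot [-0.54  1.14 -0.08] F [-0.2 -0.4 -0.2] open 0.998 q [0.39 0.3  1.76 0.   1.06 1.61]
```

{"name": "jog_arm", "arguments": {"targets": "-5 -3 0 -0.5 1.1 0 1;-2 0 -15 0 0.2 0 1;-2 0 -15 0 0.2 0 1;0 0 -9 0 0 0 1;0 0 0 0 0 0 1;0 0 0 0 0 0 1"}}

```text
time: 7.08
eef_pos: [0.5395, 0.3292, 0.0907]
tcp_rot: [0.985, 0.174, 0.0, -0.002]
contact_force: [0.3, -0.8, 0.2]
opening: 0.999
```

```bash
python3 -c "
from h import *
go((.5397,.328,.088),20)"
```

```text
t 7.08 pos [0.5395 0.3292 0.0907] yaw 20.09 shift mm [ 0.2 -1.2 -2.7] rot [-0.2  -0.   -0.09] F [ 0.3 -0.8  0.2] open 0.999 q [0.39 0.34 1.79 0.   1.02 1.6 ]
```

{"name": "jog_arm", "arguments": {"targets": "0 -1 -2 -0.2 0 0 1;0 0 0 0 0 0 -1;0 0 0 0 0 0 -1;0 0 0 0 0 0 -1;0 0 0 0 0 0 -1;0 0 0 0 0 0 -1;0 0 0 0 0 0 -1;0 0 0 0 0 0 -1", "force": 50}}

```text
time: 7.75
eef_pos: [0.5402, 0.3283, 0.0893]
tcp_rot: [0.985, 0.174, 0.001, 0.0]
contact_force: [0.6, -0.9, -0.7]
opening: 0.292
```

Run:
```python
from h import *
go((.5397,.328,.088),20)
S=snap("side","d5"); crop(S,200,80,290,170,6,"d5c")
p=snap("wrist","w5")
```

```text
t 7.75 pos [0.5402 0.3283 0.0893] yaw 20.09 shift mm [-0.5 -0.3 -1.3] rot [-0.01  0.08 -0.09] F [ 0.6 -0.9 -0.7] open 0.292 q [ 0.39  0.34  1.79 -0.    1.01  1.61]
```

View pics/d5c.png

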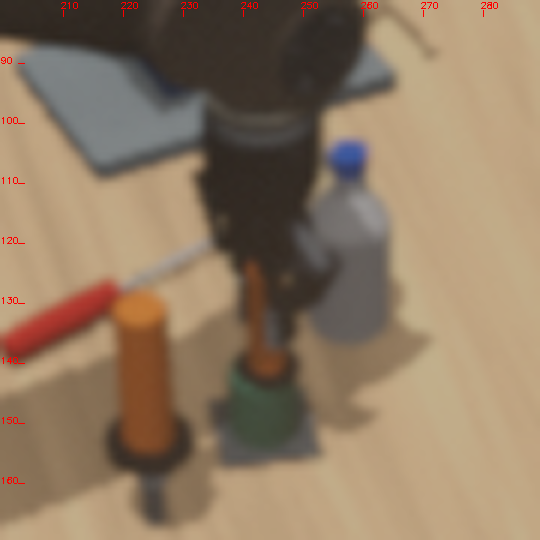

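View pics/w5.png

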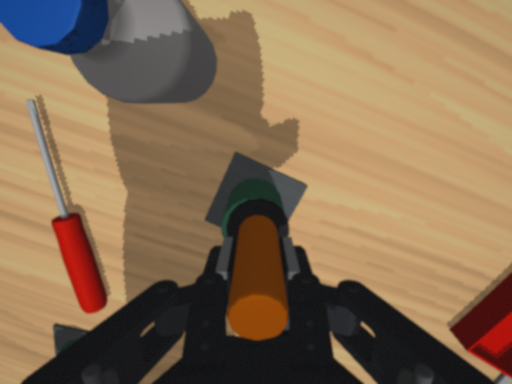

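{"name": "jog_arm", "arguments": {"targets": "0 0 20 0 0 0 -1;0 0 25 0 0 0 -1;0 0 25 0 0 0 -1;0 0 25 0 0 0 -1;8 -15 25 0 0 0 -1;15 -36 10 0 0 0 -1;15 -36 0 0 0 0 -1;15 -36 0 0 0 0 -1;15 -36 0 0 0 0 -1;15 -36 0 0 0 0 -1"}}

```text
time: 8.68
eef_pos: [0.6181, 0.1325, 0.223]
tcp_rot: [0.983, 0.182, -0.002, 0.0]
contact_force: [0.9, 0.5, -0.8]
opening: 0.29
```

{"name": "jog_arm", "arguments": {"targets": "15 -36 0 0 0 0 -1;15 -36 0 0 0 0 -1;15 -36 0 0 0 0 -1;10 -36 0 0 0 0 -1;0 0 0 0 0 0 -1;0 0 0 0 0 0 -1;0 0 0 0 0 0 -1"}}

```text
time: 9.27
eef_pos: [0.6759, -0.0282, 0.2213]
tcp_rot: [0.984, 0.177, -0.002, 0.001]
contact_force: [-0.1, 0.7, -0.3]
opening: 0.29
```

Run:
```python
from h import *
go((.6885,-.032,.20),20)
p=snap("wrist","w6");d=snap("side","d6");s=snap("scene","s6")
go((.6885,-.032,.20),20)
crop(d,240,140,340,230,6,"d6c"); crop(s,190,160,310,250,6,"s6c")
```

```text
t 9.27 pos [ 0.6759 -0.0282  0.2213] yaw 20.35 shift mm [ 12.6  -3.8 -21.3] rot [ 0.16 -0.26 -0.35] F [-0.1  0.7 -0.3] open 0.29 q [-0.19  0.3   1.58 -0.    1.27  1.03]
t 9.42 pos [ 0.6757 -0.0262  0.2216] yaw 20.5 shift mm [ 12.8  -5.8 -21.6] rot [ 0.14 -0.24 -0.5 ] F [-0.6  0.7 -1.1] open 0.293 q [-0.19  0.3   1.58 -0.    1.27  1.03]
```

View pics/w6.png

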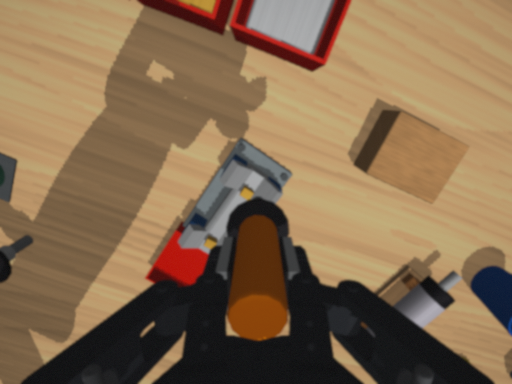

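View pics/d6c.png

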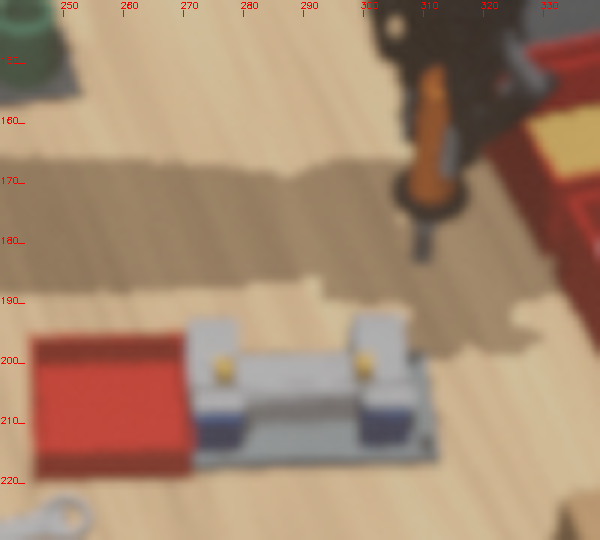

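View pics/s6c.png

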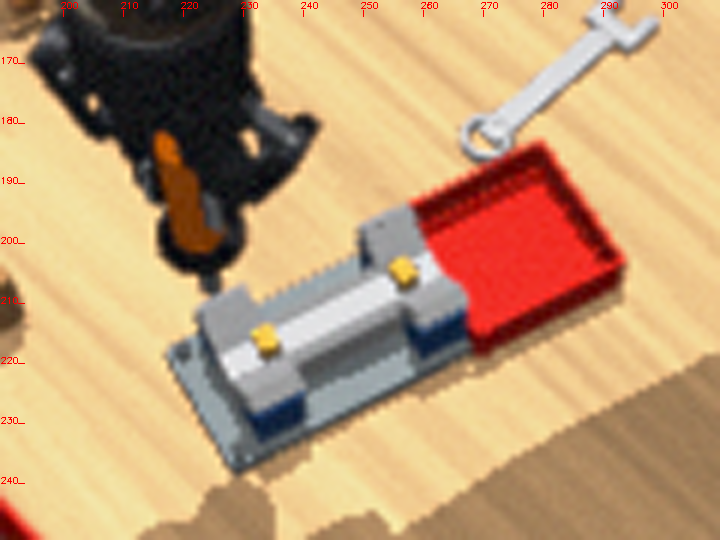

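```bash
cat > ov.py <<'E'
from h import *
V=[.6129,-.0128,np.radians(165.8)]
def tf(v,X):
    c,s=np.cos(v[2]),np.sin(v[2]); X=np.array(X)/1e3
    return np.array([v[0]+c*X[0]-s*X[1],v[1]+s*X[0]+c*X[1],X[2]])
def inv(v,P):
    c,s=np.cos(v[2]),np.sin(v[2]); d=np.array(P)[:2]-v[:2]; return np.array([c*d[0]+s*d[1],-s*d[0]+c*d[1],P[2]])*1e3
L=[((-65,8,40),(65,8,40)),((-65,-8,40),(65,-8,40)),((35,28,60),(65,28,60)),((-65,28,60),(-35,28,60)),((35,-28,60),(65,-28,60)),((-65,-28,60),(-35,-28,60)),
((-65,-8,40),(-65,8,40)),((65,-8,40),(65,8,40)),((-85,-42,12),(-85,42,12)),((-85,42,12),(65,42,12)),((-85,-42,12),(65,-42,12)),((65,46,30),(161,46,30)),((65,-46,30),(161,-46,30)),((161,-46,30),(161,46,30)),((-65,37,60),(-35,37,60)),((-65,-37,60),(-35,-37,60))]
def overlay(p,x0,y0,x1,y1,f,name,v=V):
    c=cv2.resize(p["pixels"][y0:y1,x0:x1],None,fx=f,fy=f,interpolation=cv2.INTER_CUBIC)
    for a,b in L:
        A,B=[tuple(int(t) for t in (proj(p,tf(v,X))-(x0,y0)+.5)*f) for X in(a,b)]
        cv2.line(c,A,B,(255,0,255),1)
    return c
E
python3 - <<'E'
from ov import *
np.set_printoptions(precision=4,suppress=True)
w,s,d=load("w2"),load("s6"),load("d6")
cv2.imwrite("pics/o1.png",overlay(w,170,45,310,215,3.4,""))
cv2.imwrite("pics/o2.png",overlay(s,205,175,305,245,7,""))
cv2.imwrite("pics/o3.png",overlay(d,235,180,325,225,8,""))
print("tip",tri(s,(224.2,209),d,(309.7,183)))
E
```

```text
tip (array([ 0.6774, -0.0245,  0.1338]), np.float64(0.002029802623579729))
```

View pics/o1.png

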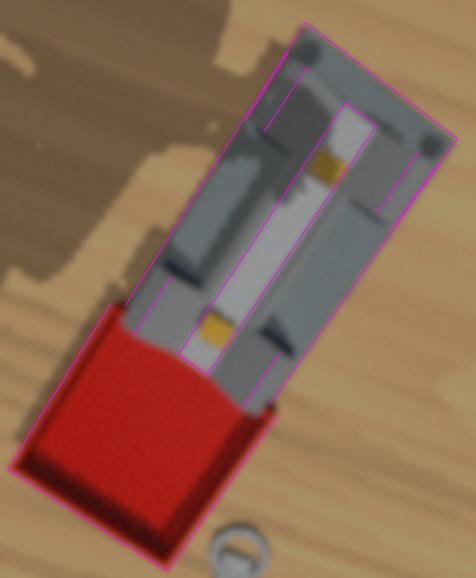

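View pics/o2.png

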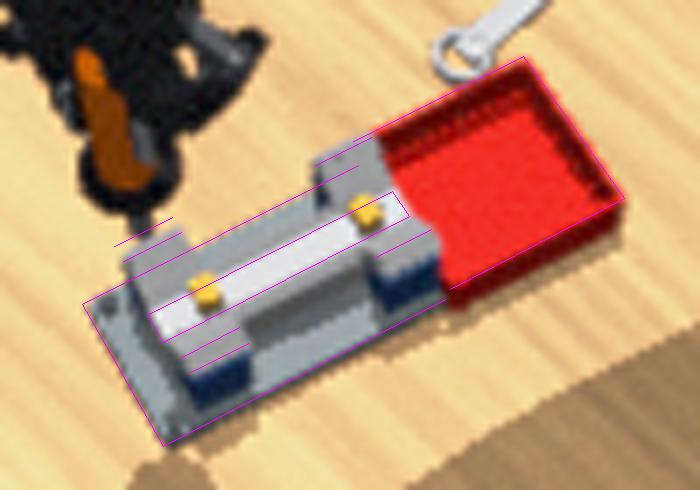

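View pics/o3.png

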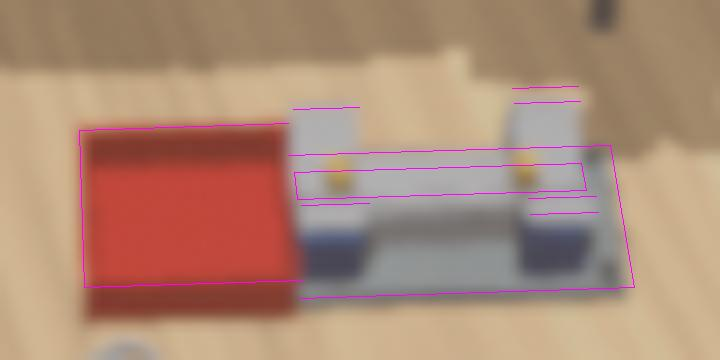

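{"name": "jog_arm", "arguments": {"targets": "15 -6 -5 0 -0.2 -0.4 -1;0 0 -20 0 0.2 0 -1;0 0 -20 0 0.2 0 -1;-1 0 -20 0 0.2 0 -1;0 0 0 0 0 0 -1;0 0 0 0 0 0 -1"}}

```text
time: 9.92
eef_pos: [0.6901, -0.0221, 0.1585]
tcp_rot: [0.984, 0.181, -0.003, 0.001]
contact_force: [-1.3, -0.4, -0.7]
opening: 0.286
```

```bash
python3 -c "
from h import *
go((.6905,-.0324,.127),20)"
```

```text
t 9.92 pos [ 0.6901 -0.0221  0.1585] yaw 20.82 shift mm [  0.4 -10.3 -31.5] rot [ 0.13 -0.33 -0.82] F [-1.3 -0.4 -0.7] open 0.286 q [-0.18  0.38  1.59 -0.    1.17  1.03]
```

{"name": "jog_arm", "arguments": {"targets": "0 -10 0 0 -0.3 -0.8 -1;0 -3 -10 0 0.1 0 -1;0 -1 -15 0 0.1 0 -1;0 0 -8 0 0 0 -1;0 0 0 0 0 0 -1;0 0 0 0 0 0 -1"}}

```text
time: 10.42
eef_pos: [0.6918, -0.036, 0.1275]
tcp_rot: [0.985, 0.174, 0.001, 0.002]
contact_force: [-0.3, 0.0, -1.2]
opening: 0.292
```

```bash
python3 -c "
from h import *
go((.6905,-.0324,.127),20)"
```

```text
t 10.42 pos [ 0.6918 -0.036   0.1275] yaw 20.08 shift mm [-1.3  3.6 -0.5] rot [ 0.2   0.18 -0.08] F [-0.3  0.  -1.2] open 0.292 q [-0.2   0.42  1.61 -0.    1.11  1.02]
```

{"name": "jog_arm", "arguments": {"targets": "0 3.6 -0.5 0.2 0.2 0 -1;0 0 0 0 0 0 -1;0 0 0 0 0 0 -1"}}

```text
time: 10.67
eef_pos: [0.6919, -0.0323, 0.127]
tcp_rot: [0.985, 0.174, -0.0, -0.0]
contact_force: [-0.3, -0.2, -0.8]
opening: 0.292
```

Run:
```python
from ov import *
go((.6905,-.0324,.127),20)
s,d=snap("scene","s7"),snap("side","d7")
cv2.imwrite("pics/o2.png",overlay(s,185,165,285,245,7,""))
cv2.imwrite("pics/o3.png",overlay(d,245,160,345,225,7,""))
```

```text
t 10.67 pos [ 0.6919 -0.0323  0.127 ] yaw 20.05 shift mm [-1.4 -0.1  0. ] rot [-0.03 -0.04 -0.05] F [-0.3 -0.2 -0.8] open 0.292 q [-0.19  0.42  1.61  0.    1.12  1.03]
```

View pics/o2.png

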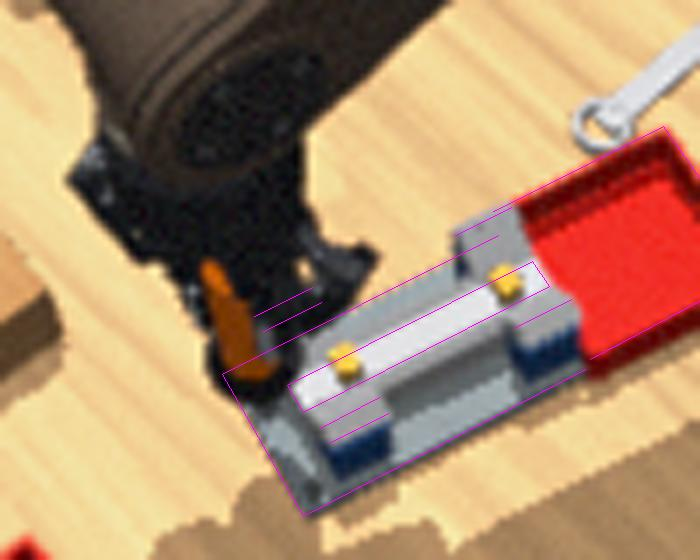

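View pics/o3.png

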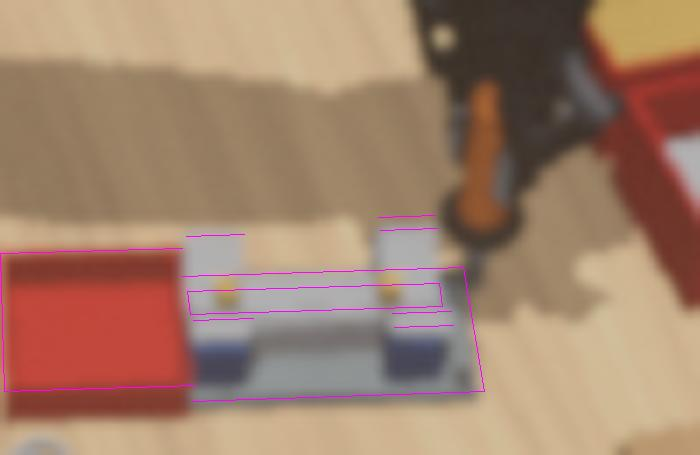

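{"name": "jog_arm", "arguments": {"targets": "-9.7 2.5 0 0 0 0 -1;-9.7 2.5 0 0 0 0 -1;-9.7 2.5 0 0 0 0 -1;-9.7 2.5 0 0 0 0 -1"}}

```text
time: 11.1
eef_pos: [0.6537, -0.0225, 0.1287]
tcp_rot: [0.985, 0.174, 0.002, 0.001]
contact_force: [0.1, 0.3, -0.6]
opening: 0.292
```

```bash
cat >> ov.py <<'E'
def st():
    s=get_state(); print("V-frame",np.round(inv(V,s["eef_pos"]),1),"F V",np.round(R.from_euler('z',-V[2]).apply(s["contact_force"]),1)); go((tf(V,(80,0,127))),20)
E
python3 -c "
from ov import *
st()"
```

```text
V-frame [-41.9  -0.6 128.7] F V [ 0.  -0.3 -0.6]
t 11.1 pos [ 0.6537 -0.0225  0.1287] yaw 20.04 shift mm [-118.3   29.3   -1.7] rot [ 0.03  0.22 -0.04] F [ 0.1  0.3 -0.6] open 0.292 q [-0.19  0.34  1.71  0.    1.09  1.03]
```

{"name": "jog_arm", "arguments": {"targets": "-9.7 2.5 -1.5 0 0.1 0 -1;-9.7 2.5 -0.5 0 0.1 0 -1;-9.7 2.5 -0.3 0 0 0 -1;-9.7 2.5 -0.3 0 0 0 -1;-9.7 2.5 -0.3 0 0 0 -1"}}

```text
time: 11.52
eef_pos: [0.602, -0.0089, 0.1277]
tcp_rot: [0.985, 0.174, 0.002, 0.001]
contact_force: [-0.3, 0.5, -0.2]
opening: 0.29
```

```bash
python3 -c "
from ov import *
st()
s,d=snap('scene','s8'),snap('side','d8')
crop(s,200,170,300,245,7,'s8c');crop(d,235,160,335,225,7,'d8c')
st()"
```

```text
V-frame [ 11.6  -1.1 127.7] F V [ 0.4 -0.4 -0.2]
t 11.52 pos [ 0.602  -0.0089  0.1277] yaw 20.06 shift mm [-66.6  15.7  -0.7] rot [ 0.07  0.24 -0.06] F [-0.3  0.5 -0.2] open 0.29 q [-0.18  0.23  1.84 -0.    1.06  1.04]
V-frame [ 12.4  -1.3 127.4] F V [-0.3 -0.  -1.3]
t 11.62 pos [ 0.6012 -0.0085  0.1274] yaw 20.08 shift mm [-65.9  15.4  -0.4] rot [ 0.05  0.15 -0.08] F [ 0.3 -0.  -1.3] open 0.286 q [-0.18  0.23  1.85 -0.    1.06  1.04]
```

View pics/s8c.png

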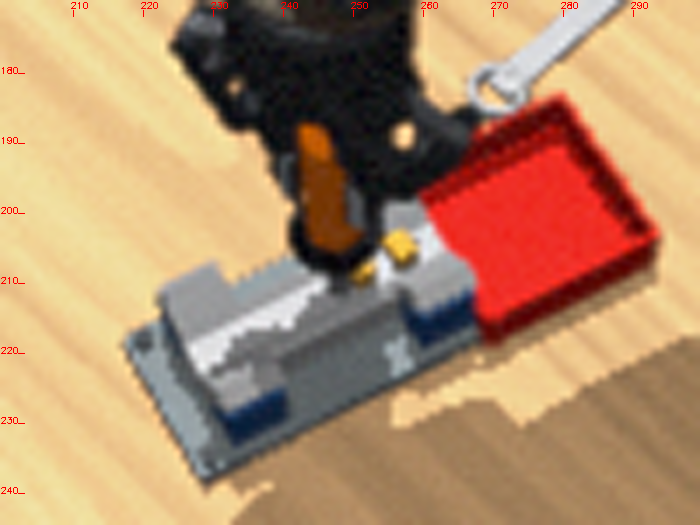

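View pics/d8c.png

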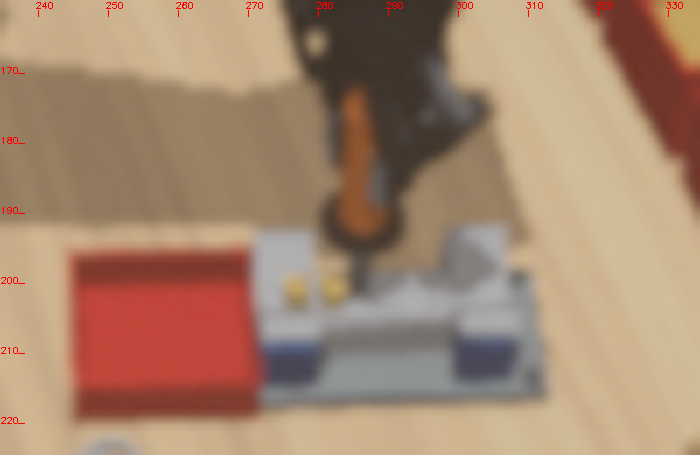

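Both scraps are ahead of the tuft. The first has been pushed along and the second is nearly in contact. I'll continue.

{"name": "jog_arm", "arguments": {"targets": "-9.9 1.5 -0.5 0 0.1 0 -1;-9.9 2.2 -0.3 0 0.1 0 -1;-9.7 2.5 -0.3 0 0 0 -1;-9.7 2.5 -0.3 0 0 0 -1;-9.7 2.5 -0.3 0 0 0 -1;-9.7 2.5 -0.3 0 0 0 -1"}}

```text
time: 12.12
eef_pos: [0.5421, 0.0051, 0.1275]
tcp_rot: [0.985, 0.174, 0.003, 0.002]
contact_force: [0.9, 0.2, -0.3]
opening: 0.287
```

```bash
python3 -c "
from ov import *
st()
s,d=snap('scene','s9'),snap('side','d9')
crop(s,200,170,300,245,7,'s9c');crop(d,235,160,335,225,7,'d9c')
st()"
```

```text
V-frame [ 73.1   0.  127.5] F V [-0.8 -0.4 -0.3]
t 12.12 pos [0.5421 0.0051 0.1275] yaw 20.05 shift mm [-6.7  1.7 -0.5] rot [ 0.13  0.34 -0.05] F [ 0.9  0.2 -0.3] open 0.287 q [-0.18  0.1   1.99 -0.    1.04  1.04]
V-frame [ 7.41e+01 -1.00e-01  1.27e+02] F V [ 0.6  0.4 -0.4]
t 12.22 pos [0.5411 0.0055 0.127 ] yaw 20.08 shift mm [-5.8  1.3 -0. ] rot [ 0.11  0.25 -0.08] F [-0.7 -0.2 -0.4] open 0.292 q [-0.18  0.1   1.99 -0.    1.04  1.04]
```

View pics/s9c.png

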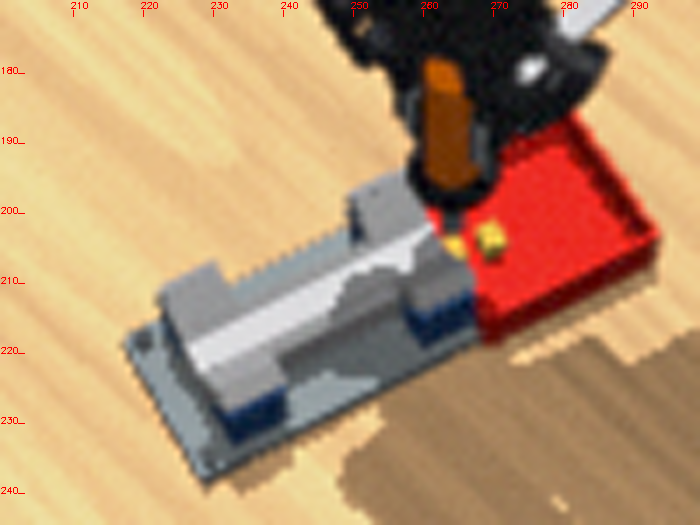

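View pics/d9c.png

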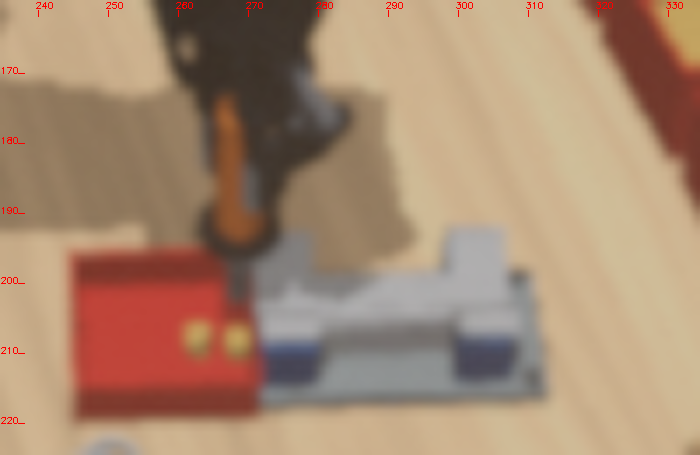

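{"name": "jog_arm", "arguments": {"targets": "0 0 25 0 0.2 0 -1;0 0 25 0 0 0 -1;0 0 25 0 0 0 -1;0 20 25 0 0 0 -1;0 38 5 0 0 0 -1;0 39 0 0 0 0 -1;0 39 0 0 0 0 -1;0 39 0 0 0 0 -1;0 39 0 0 0 0 -1;0 39 0 0 0 0 -1"}}

```text
time: 13.05
eef_pos: [0.5421, 0.2615, 0.2403]
tcp_rot: [0.986, 0.167, 0.005, 0.002]
contact_force: [-0.2, -0.2, -0.6]
opening: 0.289
```

{"name": "jog_arm", "arguments": {"targets": "0 39 0 0 0 0 -1;0 30 0 0 0 0 -1;0 0 0 0 0 0 -1;0 0 0 0 0 0 -1"}}

```text
time: 13.38
eef_pos: [0.5409, 0.3424, 0.2406]
tcp_rot: [0.985, 0.171, 0.007, 0.0]
contact_force: [0.6, -0.8, -0.5]
opening: 0.292
```

```bash
python3 -c "
from ov import *
go((.5402,.3283,.0893),20.1)
s,d=snap('scene','s10'),snap('side','d10'); w=snap('wrist','w10')
go((.5402,.3283,.0893),20.1)
crop(s,230,175,330,245,7,'s10c');crop(d,200,80,290,170,6,'d10c')
"
```

```text
t 13.38 pos [0.5409 0.3424 0.2406] yaw 19.71 shift mm [  -0.7  -14.1 -151.3] rot [-0.11  0.78  0.39] F [ 0.6 -0.8 -0.5] open 0.292 q [ 0.41  0.2   1.67 -0.    1.26  1.64]
t 13.53 pos [0.5412 0.3402 0.2407] yaw 19.53 shift mm [  -1.   -11.9 -151.4] rot [-0.1   0.77  0.57] F [-0.8 -0.   0.2] open 0.291 q [ 0.4   0.2   1.67 -0.    1.27  1.64]
```

View pics/s10c.png

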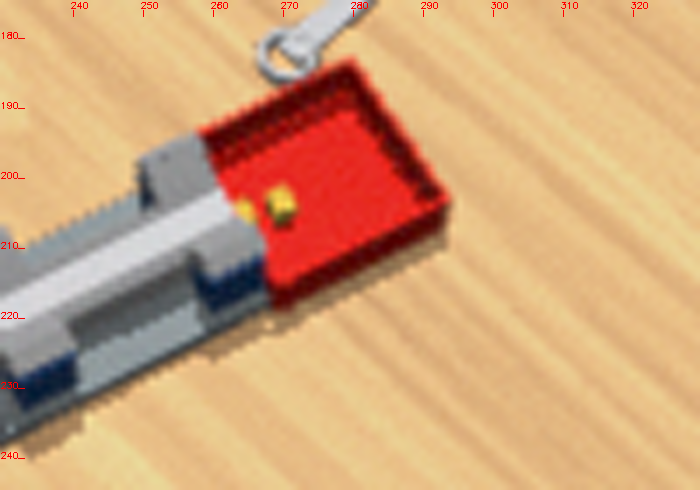

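View pics/d10c.png

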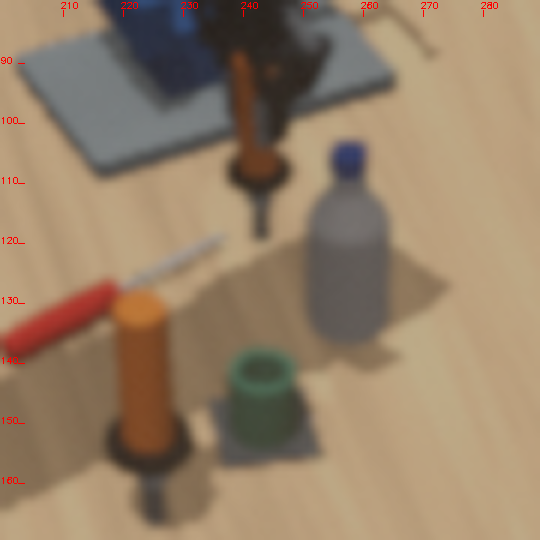

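{"name": "jog_arm", "arguments": {"targets": "-1 -12 -5 0 0.8 0.5 -1;0 0 -20 0 0.2 0 -1;0 0 -20 0 0.2 0 -1;0 0 0 0 0 0 -1;0 0 0 0 0 0 -1"}}

```text
time: 13.95
eef_pos: [0.543, 0.3211, 0.1972]
tcp_rot: [0.986, 0.17, -0.002, -0.001]
contact_force: [-0.0, -0.5, -0.1]
opening: 0.292
```

```bash
python3 -c "
from ov import *
go((.5402,.3283,.0893),20.1)"
```

```text
t 13.95 pos [0.543  0.3211 0.1972] yaw 19.53 shift mm [  -2.8    7.2 -107.9] rot [-0.11 -0.21  0.57] F [-0.  -0.5 -0.1] open 0.292 q [0.37 0.22 1.72 0.   1.2  1.6 ]
```

{"name": "jog_arm", "arguments": {"targets": "-3 7 0 0 0 0.5 -1;-1 0 -12 0 0.2 0 -1;-1 0 -20 0 0.2 0 -1;-1 0 -20 0 0.2 0 -1;0 0 0 0 0 0 -1"}}

```text
time: 14.37
eef_pos: [0.5397, 0.3281, 0.1491]
tcp_rot: [0.985, 0.173, -0.002, -0.003]
contact_force: [0.1, -0.8, -2.1]
opening: 0.288
```

```bash
python3 -c "
from ov import *
go((.5402,.3283,.0893),20.1)"
```

```text
t 14.37 pos [0.5397 0.3281 0.1491] yaw 19.92 shift mm [  0.5   0.2 -59.8] rot [-0.34 -0.27  0.18] F [ 0.1 -0.8 -2.1] open 0.288 q [0.38 0.27 1.75 0.01 1.12 1.6 ]
```

{"name": "jog_arm", "arguments": {"targets": "-0.5 0 -15 -0.3 0 0.1 -1;-1 0 -17 0 0.2 0 -1;-1 0 -17 0 0.2 0 -1;-0.5 0 -9 0 0.1 0 -1;0 0 0 0 0 0 -1;0 0 0 0 0 0 -1"}}

```text
time: 14.87
eef_pos: [0.5387, 0.3299, 0.0915]
tcp_rot: [0.985, 0.175, -0.003, -0.002]
contact_force: [0.1, 0.8, -1.3]
opening: 0.293
```

```bash
python3 -c "
from ov import *
go((.5402,.3283,.0893),20.1)"
```

```text
t 14.87 pos [0.5387 0.3299 0.0915] yaw 20.13 shift mm [ 1.5 -1.6 -2.2] rot [-0.13 -0.37 -0.03] F [ 0.1  0.8 -1.3] open 0.293 q [0.39 0.34 1.78 0.01 1.03 1.6 ]
```

{"name": "jog_arm", "arguments": {"targets": "1.5 -1.6 -1.5 -0.1 -0.4 0 -1;0 0 -0.5 0 0 0 -1;0 0 0 0 0 0 -1"}}

```text
time: 15.12
eef_pos: [0.5419, 0.3289, 0.0919]
tcp_rot: [0.985, 0.175, 0.003, -0.0]
contact_force: [-0.1, -0.3, -0.9]
opening: 0.289
```

```bash
python3 -c "
from ov import *
go((.5402,.3283,.0893),20.1)
d=snap('side','d11');w=snap('wrist','w11');crop(d,200,80,290,170,6,'d11c')"
```

```text
t 15.12 pos [0.5419 0.3289 0.0919] yaw 20.14 shift mm [-1.7 -0.6 -2.6] rot [-0.1   0.31 -0.04] F [-0.1 -0.3 -0.9] open 0.289 q [ 0.39  0.34  1.78 -0.    1.01  1.61]
```

View pics/d11c.png

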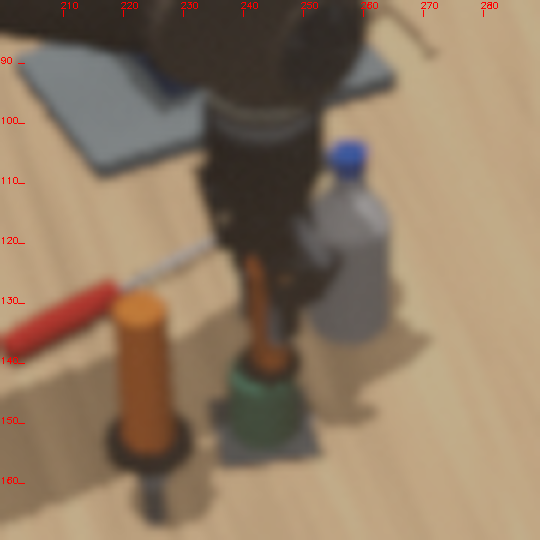

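View pics/w11.png

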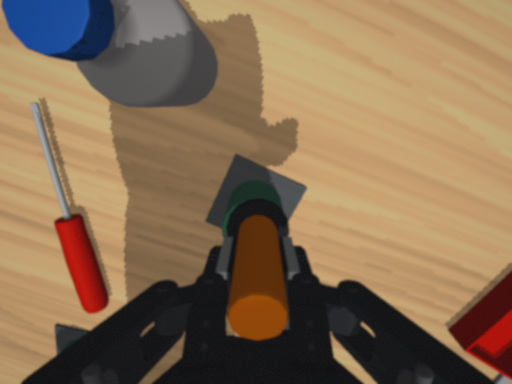

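{"name": "jog_arm", "arguments": {"targets": "-1.7 -0.6 -2.5 -0.1 0.3 0 -1;0 0 -1 0 0 0 -1;0 0 0 0 0 0 -1"}}

```text
time: 15.47
eef_pos: [0.5408, 0.3286, 0.0898]
tcp_rot: [0.985, 0.175, 0.001, -0.0]
contact_force: [0.1, -0.2, -0.9]
opening: 0.292
```

```bash
python3 -c "
from ov import *
go((.5402,.3283,.0893),20.1)"
```

```text
t 15.47 pos [0.5408 0.3286 0.0898] yaw 20.14 shift mm [-0.6 -0.3 -0.5] rot [-0.06  0.12 -0.04] F [ 0.1 -0.2 -0.9] open 0.292 q [0.39 0.34 1.78 0.   1.01 1.6 ]
```

Within about 1 mm, so I'll release.

{"name": "jog_arm", "arguments": {"targets": "0 0 0 0 0 0 -0.5;0 0 0 0 0 0 0;0 0 0 0 0 0 1;0 0 0 0 0 0 1;0 0 0 0 0 0 1;0 0 0 0 0 0 1;0 0 0 0 0 0 1"}}

```text
time: 16.05
eef_pos: [0.5417, 0.3289, 0.0909]
tcp_rot: [0.985, 0.175, 0.002, -0.001]
contact_force: [0.7, 0.1, -0.2]
opening: 0.998
```

```bash
python3 -c "
from ov import *
go((.5402,.3283,.24),20.1)
d=snap('side','d12');crop(d,200,80,290,170,6,'d12c')"
```

```text
t 16.05 pos [0.5417 0.3289 0.0909] yaw 20.14 shift mm [ -1.5  -0.6 149.1] rot [-0.1   0.24 -0.04] F [ 0.7  0.1 -0.2] open 0.998 q [0.39 0.34 1.78 0.   1.01 1.61]
```

View pics/d12c.png

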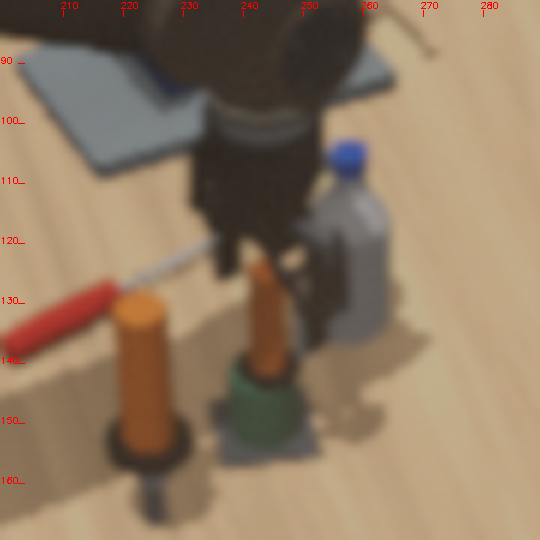

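{"name": "jog_arm", "arguments": {"targets": "0 0 20 0 0 0 1;0 0 35 0 0 0 1;0 0 38 0 0 0 1;0 0 38 0 0 0 1;0 -10 38 0 0 0 1;-2 -38 10 0 0 0 1;-2 -41 0 0 0 0 1;-2 -41 0 0 0 0 1;-2 -41 0 0 0 0 1;-2 -41 0 0 0 0 1"}}

```text
time: 16.93
eef_pos: [0.5267, 0.1156, 0.2786]
tcp_rot: [0.983, 0.182, 0.003, 0.0]
contact_force: [1.0, -0.3, -0.0]
opening: 0.999
```

{"name": "jog_arm", "arguments": {"targets": "-2 -41 0 0 0 0 1;-2 -41 0 0 0 0 1;-2 -41 0 0 0 0 1;-2 -41 0 0 0 0 1;-5 -41 0 0 0 0 1;-5 -41 0 0 0 0 1;-5 -41 0 0 0 0 1;-5 -41 0 0 0 0 1;-5 -41 0 0 0 0 1;-5 -41 0 0 0 0 1"}}

```text
time: 17.77
eef_pos: [0.4843, -0.2991, 0.2823]
tcp_rot: [0.983, 0.182, 0.008, 0.003]
contact_force: [0.1, 0.5, -0.2]
opening: 1.002
```

```bash
python3 -c "
from ov import *
go((.47,-.32,.26),0)"
```

```text
t 17.77 pos [ 0.4843 -0.2991  0.2823] yaw 21.0 shift mm [-14.3 -20.9 -22.3] rot [  0.3    0.88 -21.  ] F [ 0.1  0.5 -0.2] open 1.002 q [-0.74  0.01  1.79  0.01  1.33  0.47]
```

{"name": "jog_arm", "arguments": {"targets": "-4 -5 0 0 0.4 -6 1;-4 -5 0 0 0.4 -6 1;-4 -5 0 0 0 -6 1;0 0 0 0 0 0 1;0 0 0 0 0 0 1"}}

```text
time: 18.18
eef_pos: [0.4685, -0.3249, 0.2816]
tcp_rot: [1.0, 0.014, -0.001, 0.003]
contact_force: [0.0, 0.5, 0.1]
opening: 0.997
```

Run:
```python
from ov import *
np.set_printoptions(precision=4,suppress=True)
go((.47,-.32,.26),0)
w,s,d=snap("wrist","w13"),snap("scene","s13"),snap("side","d13")
for n,q in(("w",w),("s",s),("d",d)):
    for k,z in(("barrel_center",.04),("cradle",0)):
        for r in mark_of(k,q)[:2]:
            if r["p"]>.3: print(k,n,round(r["p"],2),np.round(r["uv"],1),atz(q,r["uv"],z))
crop(s,165,125,245,175,8,"s13c");crop(d,260,255,350,305,8,"d13c");crop(s,300,195,400,295,6,"s13b")
```

```text
t 18.18 pos [ 0.4685 -0.3249  0.2816] yaw 1.61 shift mm [  1.5   4.9 -21.6] rot [ 0.37 -0.09 -1.61] F [0.  0.5 0.1] open 0.997 q [-0.78  0.02  1.79 -0.01  1.33  0.76]
barrel_center w 0.65 [251.6 112.4] [ 0.5378 -0.3165  0.04  ]
barrel_center s 0.7 [204.3 148.6] [ 0.5411 -0.3049  0.04  ]
cradle s 0.82 [204.2 153.6] [ 0.5407 -0.3146  0.    ]
barrel_center d 0.89 [299.3 279. ] [ 0.5371 -0.3151  0.04  ]
cradle d 0.85 [297.9 287.8] [ 0.5329 -0.3226  0.    ]
cradle d 0.69 [301.3 284.4] [ 0.5475 -0.3144  0.    ]
```

View pics/w13.png

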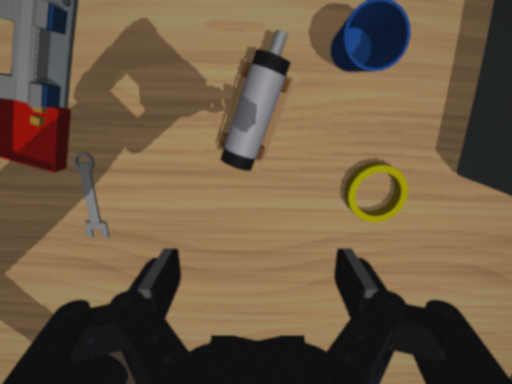

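View pics/s13c.png

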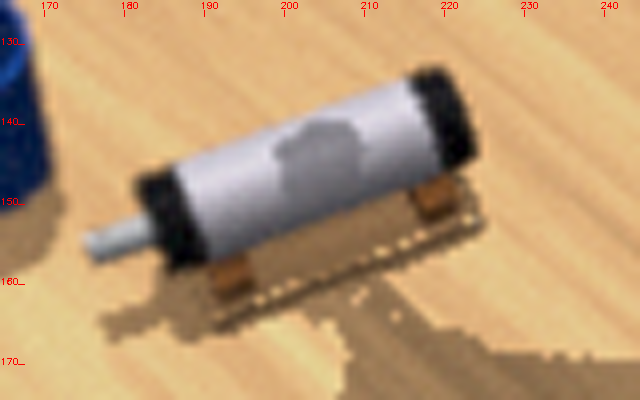

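View pics/d13c.png

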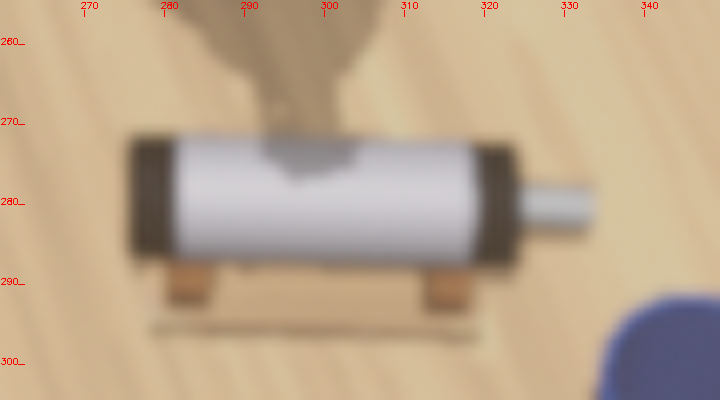

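View pics/s13b.png

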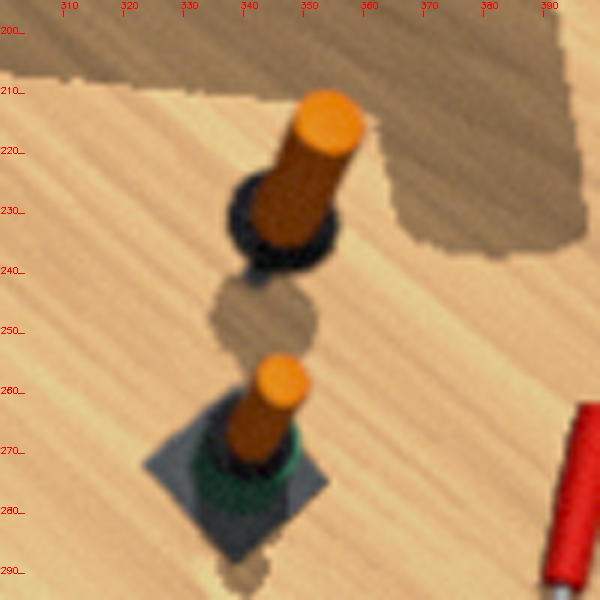

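Run:
```python
from h import *
w=load("w13"); crop(w,205,20,305,180,3.6,"w13c")
```

```text
(no output)
```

View pics/w13c.png

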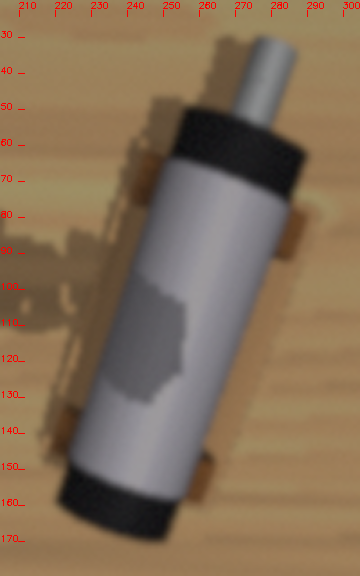

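```bash
python3 - <<'E'
from h import *
from scipy.optimize import least_squares
np.set_printoptions(precision=4,suppress=True)
w,s,d=load("w13"),load("s13"),load("d13")
C={"w":(w,[(255.9,48.7),(289.8,62.6),(250.3,170.1),(220.3,157.8)]),"d":(d,[(275.75,271.6),(275.5,286.6),(324.1,287.6),(324.1,272.4)]),"s":(s,[(181.4,147),(185.8,158.3),(224.3,143.9),(219.9,132.9)])}
a=np.linspace(0,2*np.pi,48,endpoint=False)
def hull(p,v):
    ax=np.array([np.cos(v[2]),np.sin(v[2]),0]);n=np.array([-ax[1],ax[0],0]);c=np.array([v[0],v[1],.04])
    P=[proj(p,c+e*.075*ax+.024*(np.cos(t)*n+np.sin(t)*np.array([0,0,1]))) for e in(-1,1) for t in a]
    return cv2.convexHull(np.array(P,np.float32))
def f(v,keys):
    r=[]
    for k in keys:
        p,c=C[k];h=hull(p,v)
        le=[(c[i],c[(i+1)%4]) for i in range(4)]
        for A,B in le:
            A,B=np.array(A),np.array(B); long=np.linalg.norm(A-B)>(100 if k=="w" else 35 if k=="s" else 40)
            for t in ((.1,.3,.5,.7,.9) if long else (0.02,)):
                q=A+(B-A)*t; r.append(cv2.pointPolygonTest(h,(float(q[0]),float(q[1])),True))
    return np.array(r)
for keys in("w","d","s","wds"):
    r=least_squares(f,[.536,-.316,.05],args=(keys,),diff_step=1e-3,x_scale=[.01,.01,.05]); print(keys,r.x,np.degrees(r.x[2]),np.abs(r.fun).mean())
    v=r.x
    o=w["pixels"].copy() if keys in("w","wds") else None
for k,(p,x0,y0,x1,y1) in {"w":(w,205,20,305,180),"s":(s,165,125,245,175),"d":(d,260,255,350,305)}.items():
    F=4; c=cv2.resize(p["pixels"][y0:y1,x0:x1],None,fx=F,fy=F,interpolation=2)
    h=((hull(p,v)[:,0]-(x0,y0)+.5)*F).astype(int); cv2.polylines(c,[h],True,(255,0,255),1); cv2.imwrite(f"pics/b_{k}.png",c)
E
cd pics; python3 -c "
import cv2,numpy as np
a=[cv2.imread(f'b_{k}.png') for k in 'wsd']
H=640; o=np.zeros((600,800,3),np.uint8)
o[:600,:400]=a[0][:600,:400]; o[:200,400:720]=a[1][:200]; o[220:420,400:760]=a[2][:200,:360]
cv2.imwrite('b_all.png',o)"
```

```text
w [ 0.5388 -0.3191 -0.3257] -18.663186548966312 0.6359830181550016
d [ 0.5376 -0.3171 -0.3137] -17.97179532929823 0.3632204837072213
s [ 0.5369 -0.3195 -0.3143] -18.006132828762333 0.6102126848180861
wds [ 0.5372 -0.3183 -0.3225] -18.48032819856496 0.5753999651611403
```

View pics/b_all.png

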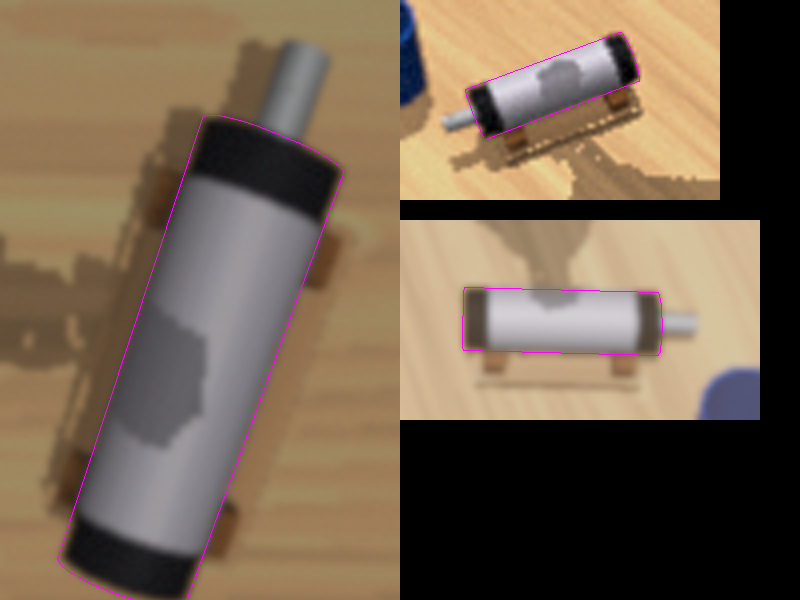

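{"name": "jog_arm", "arguments": {"targets": "23 2 -20 0.1 0 -6.5 1;23 2 -30 0 0 -6.5 1;20 2 -30 0 0.2 -6.5 1;0 0 -30 0 0.2 0 1;0 0 -20 0 0.2 0 1;0 0 0 0 0 0 1;0 0 0 0 0 0 1"}}

```text
time: 19.22
eef_pos: [0.5397, -0.318, 0.1515]
tcp_rot: [0.987, -0.163, -0.003, 0.007]
contact_force: [1.3, -0.3, 1.3]
opening: 0.994
```

```bash
python3 -c "
from ov import *
go((.5375,-.3185,.018),-18.4)"
```

```text
t 19.22 pos [ 0.5397 -0.318   0.1515] yaw -18.73 shift mm [  -2.2   -0.5 -133.5] rot [ 0.75 -0.51  0.33] F [ 1.3 -0.3  1.3] open 0.994 q [-0.69  0.26  1.77 -0.02  1.12  1.22]
```

{"name": "jog_arm", "arguments": {"targets": "-2 0 -10 0.8 -0.5 0.3 1;-1 0 -20 0 0.2 0 1;-1 0 -20 0 0.2 0 1;-1 0 -20 0 0.2 0 1;0 0 0 0 0 0 1;0 0 0 0 0 0 1"}}

```text
time: 19.72
eef_pos: [0.5378, -0.3225, 0.0893]
tcp_rot: [0.987, -0.159, 0.003, 0.003]
contact_force: [0.2, 0.0, 0.5]
opening: 1.003
```

```bash
python3 -c "
from ov import *
go((.5375,-.3185,.018),-18.4)"
```

```text
t 19.72 pos [ 0.5378 -0.3225  0.0893] yaw -18.35 shift mm [ -0.3   4.  -71.3] rot [ 0.43  0.3  -0.05] F [0.2 0.  0.5] open 1.003 q [-0.7   0.33  1.8  -0.    1.    1.19]
```

{"name": "jog_arm", "arguments": {"targets": "0 4 -5 0.4 0.3 0 1;-1 1 -20 0 0.2 0 1;-1 1 -20 0 0.2 0 1;-1 0 -15 0 0.2 0 1;0 0 -6 0 0 0 1;0 0 0 0 0 0 1;0 0 0 0 0 0 1"}}

```text
time: 20.3
eef_pos: [0.5405, -0.3212, 0.033]
tcp_rot: [0.987, -0.16, 0.003, 0.005]
contact_force: [0.2, 1.0, -0.3]
opening: 1.0
```

```bash
python3 -c "
from ov import *
go((.5375,-.3185,.018),-18.4)
w,d=snap('wrist','w14'),snap('side','d14')
crop(d,250,230,350,310,7,'d14c')"
```

```text
t 20.3 pos [ 0.5405 -0.3212  0.033 ] yaw -18.37 shift mm [ -3.    2.7 -15. ] rot [ 0.64  0.29 -0.03] F [ 0.2  1.  -0.3] open 1.0 q [-0.7   0.41  1.82 -0.01  0.91  1.2 ]
```

View pics/w14.png

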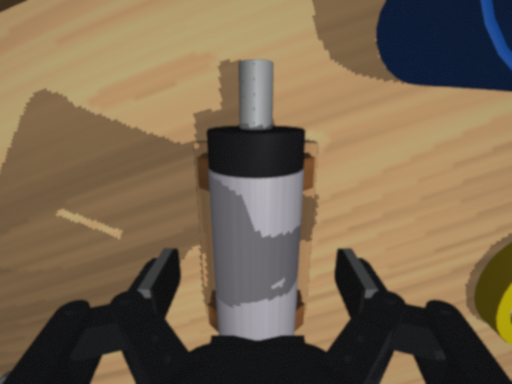

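View pics/d14c.png

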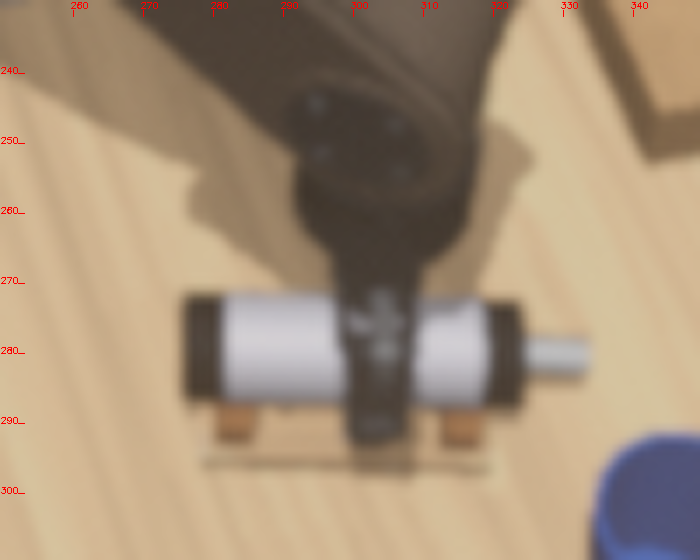

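{"name": "jog_arm", "arguments": {"targets": "-3 2.7 -4 0.6 0.3 0 1;-0.5 0.5 -7 0 0 0 1;0 0 -3 0 0 0 1;0 0 0 0 0 0 1;0 0 0 0 0 0 1"}}

```text
time: 20.82
eef_pos: [0.5384, -0.3191, 0.0211]
tcp_rot: [0.987, -0.16, 0.002, 0.001]
contact_force: [0.5, 0.3, -0.1]
opening: 1.003
```

```bash
python3 -c "
from ov import *
go((.5375,-.3185,.018),-18.4)"
```

```text
t 20.82 pos [ 0.5384 -0.3191  0.0211] yaw -18.37 shift mm [-0.9  0.6 -3.1] rot [ 0.19  0.22 -0.03] F [ 0.5  0.3 -0.1] open 1.003 q [-0.7   0.42  1.82 -0.    0.89  1.19]
```

{"name": "jog_arm", "arguments": {"targets": "-0.9 0.6 -2.5 0.2 0.2 0 1;0 0 -1 0 0 0 0.5;0 0 0 0 0 0 -1;0 0 0 0 0 0 -1;0 0 0 0 0 0 -1;0 0 0 0 0 0 -1;0 0 0 0 0 0 -1", "force": 80}}

```text
time: 21.4
eef_pos: [0.5375, -0.3192, 0.0178]
tcp_rot: [0.987, -0.16, 0.0, 0.0]
contact_force: [0.4, 0.2, 0.1]
opening: 0.541
```

```bash
python3 -c "
from ov import *
go((.5375,-.3185,.018),-18.4)"
```

```text
t 21.4 pos [ 0.5375 -0.3192  0.0178] yaw -18.38 shift mm [0.  0.7 0.2] rot [ 0.03  0.01 -0.02] F [0.4 0.2 0.1] open 0.541 q [-0.7   0.43  1.82 -0.    0.89  1.19]
```

{"name": "jog_arm", "arguments": {"targets": "0 0 10 0 0 0 -1;0 0 20 0 0 0 -1;0 0 25 0 0 0 -1;0 0 25 0 0 0 -1;0 0 25 0 0 0 -1;8 30 10 0 0 1 -1;9 37 0 0 0 1 -1;9 37 0 0 0 1 -1;9 37 0 0 0 1 -1;9 37 0 0 0 0 -1"}}

```text
time: 22.23
eef_pos: [0.5738, -0.1361, 0.1328]
tcp_rot: [0.991, -0.13, -0.007, -0.004]
contact_force: [-0.3, -0.2, -4.1]
opening: 0.538
```

```bash
python3 -c "
from ov import *
go((.6129,-.0128,.12),-14.2)"
```

```text
t 22.23 pos [ 0.5738 -0.1361  0.1328] yaw -14.94 shift mm [ 39.1 123.3 -12.8] rot [-0.52 -0.71  0.74] F [-0.3 -0.2 -4.1] open 0.538 q [-0.41  0.21  1.86  0.    1.09  1.42]
```

Barrel held: a −4 N weight shows at the wrist. Onward.

{"name": "jog_arm", "arguments": {"targets": "11 35 2 0 0 0.5 -1;11 35 2 0 0 0 -1;11 33 1 0 0 0 -1;3 10 0 0 0 0 -1;0 0 0 0 0 0 -1;0 0 0 0 0 0 -1"}}

```text
time: 22.73
eef_pos: [0.6062, -0.007, 0.1352]
tcp_rot: [0.993, -0.121, -0.012, -0.006]
contact_force: [0.0, -0.1, -4.0]
opening: 0.544
```

```bash
python3 -c "
from ov import *
go((.6129,-.0128,.10),-14.2)
s,d,w=snap('scene','s15'),snap('side','d15'),snap('wrist','w15')
go((.6129,-.0128,.10),-14.2)
crop(s,190,165,300,245,7,'s15c');crop(d,230,150,340,225,7,'d15c')"
```

```text
t 22.73 pos [ 0.6062 -0.007   0.1352] yaw -13.85 shift mm [  6.7  -5.8 -35.2] rot [-0.86 -1.23 -0.34] F [ 0.  -0.1 -4. ] open 0.544 q [-0.18  0.24  1.81  0.01  1.11  1.62]
t 22.88 pos [ 0.6062 -0.0088  0.1353] yaw -14.04 shift mm [  6.7  -4.  -35.3] rot [-0.85 -1.2  -0.16] F [-0.6 -0.5 -3. ] open 0.54 q [-0.19  0.24  1.81  0.01  1.11  1.62]
```

View pics/w15.png

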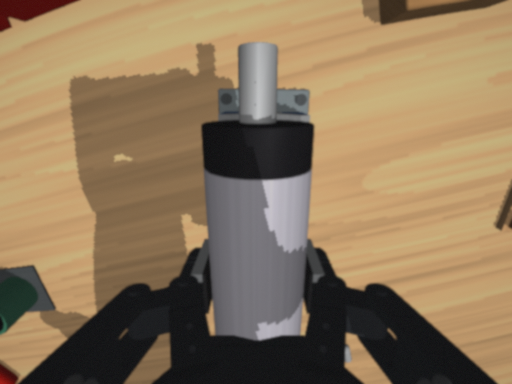

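View pics/s15c.png

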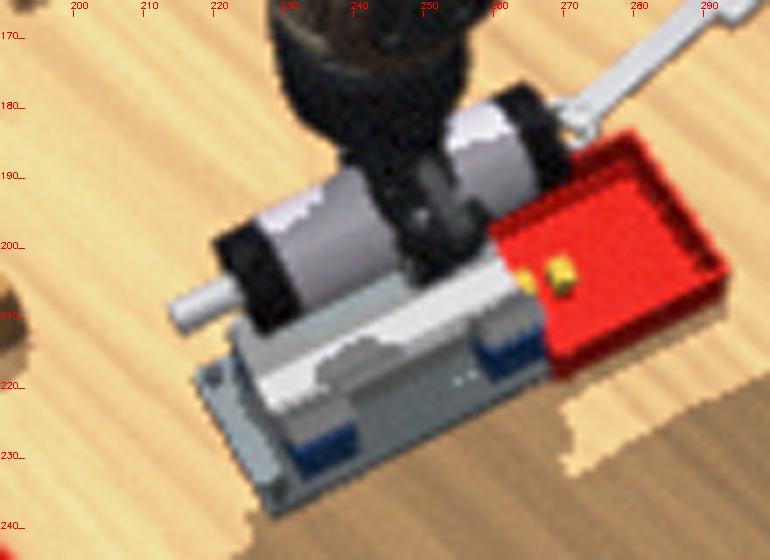

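View pics/d15c.png

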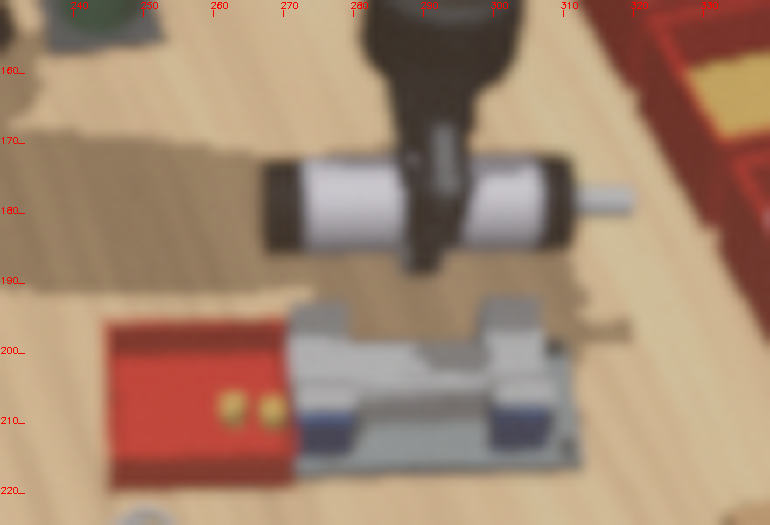

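{"name": "jog_arm", "arguments": {"targets": "6.7 -4 0 -0.8 -1.2 -0.2 -1;0 0 -10 0 0.1 0 -1;-0.5 0 -15 0 0.2 0 -1;-0.5 0 -15 0 0.2 0 -1;0 0 0 0 0 0 -1;0 0 0 0 0 0 -1"}}

```text
time: 23.38
eef_pos: [0.6121, -0.0206, 0.0922]
tcp_rot: [0.992, -0.129, -0.003, 0.001]
contact_force: [-0.5, 0.6, -3.6]
opening: 0.537
```

```bash
python3 -c "
from ov import *
go((.6129,-.0128,.0437),-14.2)"
```

```text
t 23.38 pos [ 0.6121 -0.0206  0.0922] yaw -14.82 shift mm [  0.8   7.8 -48.5] rot [ 0.12 -0.37  0.62] F [-0.5  0.6 -3.6] open 0.537 q [-0.2   0.3   1.83 -0.    1.02  1.63]
```

{"name": "jog_arm", "arguments": {"targets": "1 7 0 0.1 -0.4 0.6 -1;0 0 -10 0 0.1 0 -1;-0.5 0 -12 0 0.2 0 -1;-0.5 0 -10 0 0.2 0 -1;0 0 0 0 0 0 -1;0 0 0 0 0 0 -1"}}

```text
time: 23.88
eef_pos: [0.6123, -0.0131, 0.0571]
tcp_rot: [0.992, -0.123, -0.004, 0.001]
contact_force: [-0.3, -0.7, -4.6]
opening: 0.543
```

Run:
```python
from ov import *
go((.6129,-.0128,.0437),-14.2)
s,d,w=snap('scene','s16'),snap('side','d16'),snap('wrist','w16')
go((.6129,-.0128,.0437),-14.2)
cv2.imwrite("pics/o1.png",cv2.resize(overlay(w,100,0,400,200,2.5,""),None,fx=1,fy=1))
cv2.imwrite("pics/o2.png",overlay(s,190,165,300,245,7,""))
cv2.imwrite("pics/o3.png",overlay(d,230,150,340,225,7,""))
```

```text
t 23.88 pos [ 0.6123 -0.0131  0.0571] yaw -14.18 shift mm [  0.6   0.3 -13.4] rot [ 0.02 -0.45 -0.02] F [-0.3 -0.7 -4.6] open 0.543 q [-0.19  0.35  1.84 -0.    0.96  1.63]
t 24.03 pos [ 0.6126 -0.0133  0.0579] yaw -14.19 shift mm [  0.3   0.5 -14.2] rot [ 0.03 -0.39 -0.01] F [ 0.   0.  -4.4] open 0.538 q [-0.19  0.35  1.84 -0.    0.96  1.63]
```

View pics/o1.png

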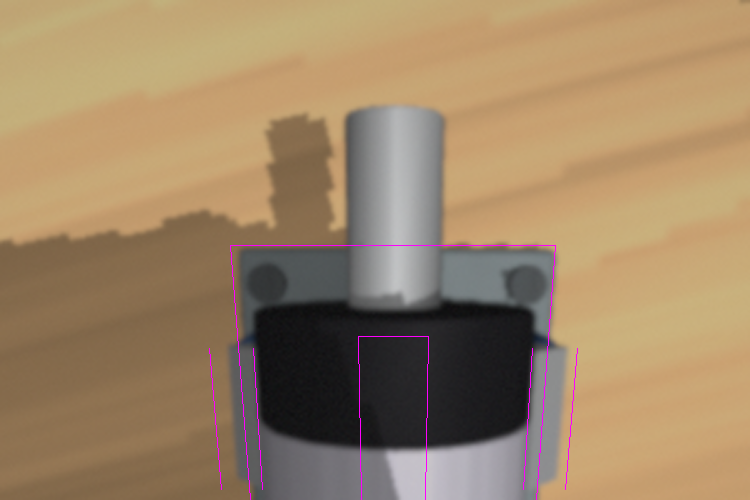

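View pics/o2.png

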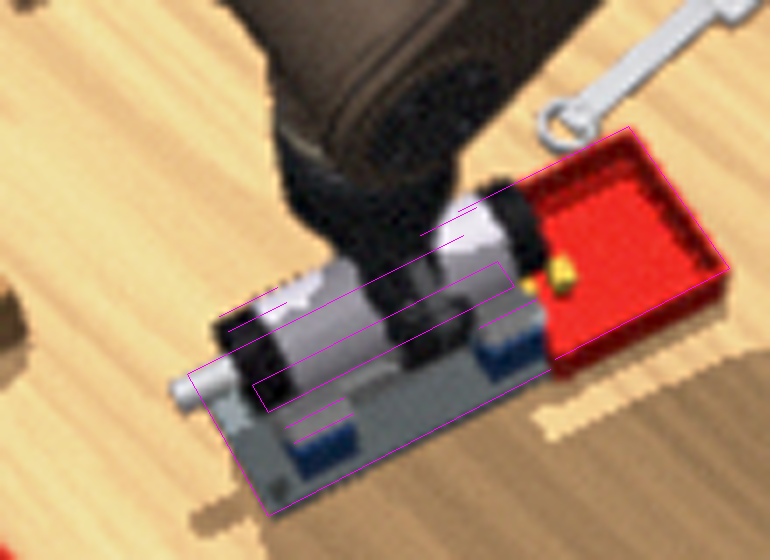

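View pics/o3.png

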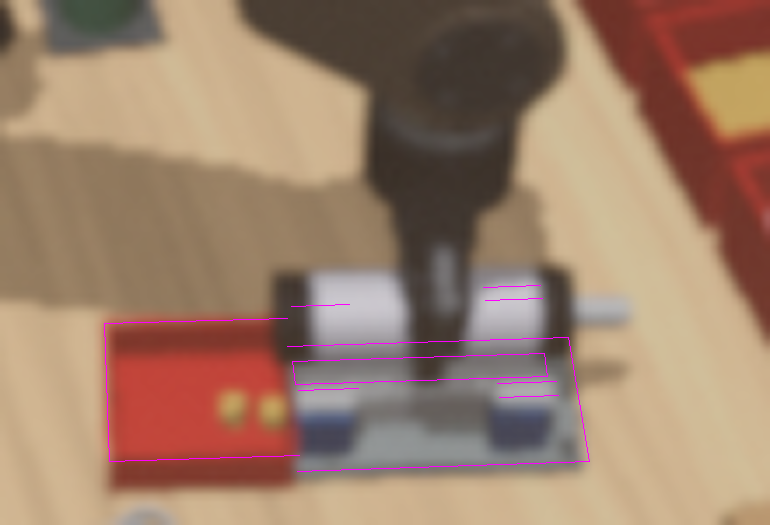

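Run:
```python
from ov import *
a=np.linspace(0,2*np.pi,48,endpoint=False)
def hull(p,v,z):
    ax=np.array([np.cos(v[2]),np.sin(v[2]),0]);n=np.array([-ax[1],ax[0],0]);c=np.array([v[0],v[1],z])
    return cv2.convexHull(np.array([proj(p,c+e*.075*ax+.024*(np.cos(t)*n+np.sin(t)*np.array([0,0,1]))) for e in(-1,1) for t in a],np.float32))
o=np.zeros((600,800,3),np.uint8)
for i,(k,x0,y0,x1,y1,F,px,py) in enumerate([("w16",170,60,340,200,3,0,0),("s16",205,180,285,230,4,0,400),("d16",260,180,325,215,6,400,390)]):
    p=load(k); c=cv2.resize(p["pixels"][y0:y1,x0:x1],None,fx=F,fy=F,interpolation=2)
    h=((hull(p,(.6125,-.0132,np.radians(-14.2)),.080)[:,0]-(x0,y0)+.5)*F).astype(int); cv2.polylines(c,[h],True,(255,0,255),1)
    hh=min(c.shape[0],600-py); ww=min(c.shape[1],800-px); o[py:py+hh,px:px+ww]=c[:hh,:ww]
cv2.imwrite("pics/b2.png",o)
```

```text
(no output)
```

View pics/b2.png

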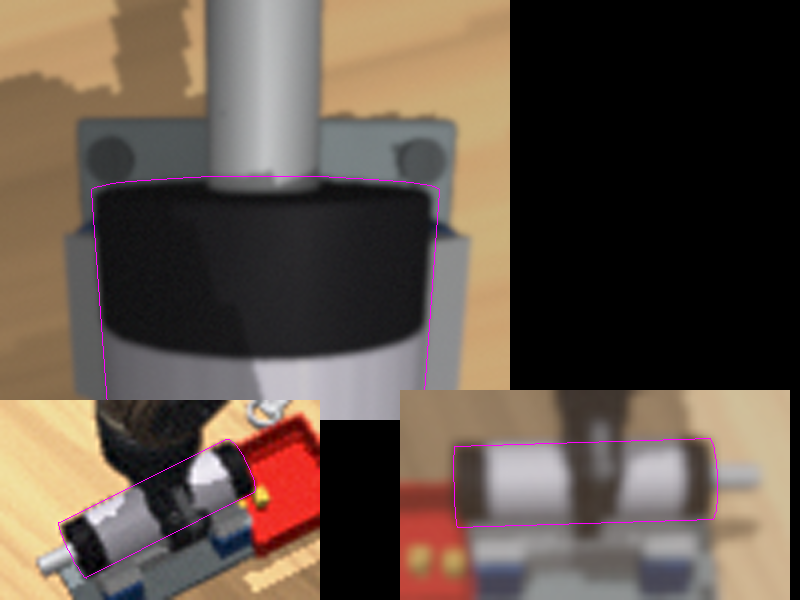

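{"name": "jog_arm", "arguments": {"targets": "0.3 0.5 -2 0 -0.4 0 -1;-0.2 0 -5 0 0.1 0 -1;-0.2 0 -4 0 0.1 0 -1;0 0 0 0 0 0 -1;0 0 0 0 0 0 -1"}}

```text
time: 24.45
eef_pos: [0.614, -0.0131, 0.048]
tcp_rot: [0.992, -0.123, 0.001, 0.001]
contact_force: [0.7, -0.8, -3.6]
opening: 0.542
```

```bash
python3 -c "
from ov import *
go((.6129,-.0128,.0437),-14.2)"
```

```text
t 24.45 pos [ 0.614  -0.0131  0.048 ] yaw -14.18 shift mm [-1.1  0.3 -4.3] rot [ 0.07  0.07 -0.02] F [ 0.7 -0.8 -3.6] open 0.542 q [-0.19  0.36  1.84 -0.    0.93  1.63]
```

{"name": "jog_arm", "arguments": {"targets": "-1 0.3 -1.5 0.1 0.1 0 -1;0 0 -1.5 0 0 0 -1;0 0 0 0 0 0 -1;0 0 0 0 0 0 -1"}}

```text
time: 24.78
eef_pos: [0.6132, -0.0129, 0.045]
tcp_rot: [0.992, -0.124, 0.0, -0.0]
contact_force: [-0.6, -0.4, -4.1]
opening: 0.538
```

{"name": "jog_arm", "arguments": {"targets": "0 0 -1.5 0 0 0 -1;0 0 0 0 0 0 -1;0 0 0 0 0 0 -1"}}

```text
time: 25.03
eef_pos: [0.6139, -0.0135, 0.0447]
tcp_rot: [0.992, -0.123, 0.001, 0.0]
contact_force: [-0.2, 0.5, -4.2]
opening: 0.54
```

```bash
python3 -c "
from ov import *
go((.6129,-.0128,.0437),-14.2);print(get_state()['wrist_torque'])"
```

```text
t 25.03 pos [ 0.6139 -0.0135  0.0447] yaw -14.19 shift mm [-1.   0.7 -1. ] rot [ 0.04  0.08 -0.01] F [-0.2  0.5 -4.2] open 0.54 q [-0.19  0.37  1.85 -0.    0.93  1.63]
[ 0.00222681  0.04560169 -0.01509613]
```

{"name": "jog_arm", "arguments": {"targets": "-0.8 0.5 -2 0 0.1 0 -1;0 0 -1 0 0 0 -1;0 0 -1 0 0 0 -1"}}

```text
time: 25.28
eef_pos: [0.6143, -0.014, 0.0439]
tcp_rot: [0.992, -0.124, 0.001, 0.001]
contact_force: [-4.3, -0.1, 4.6]
opening: 0.542
```

{"name": "jog_arm", "arguments": {"targets": "-1 0.3 -1 0 0.1 0 -1;0 0 -1 0 0 0 -1"}}

```text
time: 25.45
eef_pos: [0.6144, -0.0141, 0.0439]
tcp_rot: [0.992, -0.124, 0.001, 0.001]
contact_force: [-6.7, 0.0, 6.7]
opening: 0.541
```

```bash
python3 -c "
from ov import *
go((.6129,-.0128,.0437),-14.2);print(get_state()['wrist_torque'])"
```

```text
t 25.45 pos [ 0.6144 -0.0141  0.0439] yaw -14.25 shift mm [-1.5  1.3 -0.2] rot [0.17 0.07 0.05] F [-6.7  0.   6.7] open 0.541 q [-0.19  0.37  1.84 -0.    0.93  1.63]
[-7.71492566e-04  8.52380919e-01 -1.09466076e-01]
```

{"name": "jog_arm", "arguments": {"targets": "-3 1 -1 0 0 0 -1;-2 0.5 -1 0 0 0 -1"}}

```text
time: 25.62
eef_pos: [0.6132, -0.0138, 0.044]
tcp_rot: [0.992, -0.124, 0.006, 0.002]
contact_force: [3.3, -1.4, 2.0]
opening: 0.539
```

```bash
python3 -c "
from ov import *
go((.6129,-.0128,.0437),-14.2);print(get_state()['wrist_torque'])"
```

```text
t 25.62 pos [ 0.6132 -0.0138  0.044 ] yaw -14.26 shift mm [-0.3  1.  -0.3] rot [0.32 0.7  0.06] F [ 3.3 -1.4  2. ] open 0.539 q [-0.19  0.36  1.85 -0.    0.91  1.64]
[-0.20775595 -0.34279791 -0.08308916]
```

{"name": "jog_arm", "arguments": {"targets": "-0.5 0.5 -2.5 0.2 0.6 0 -1;-1 0.2 -2.5 0 0.2 0 -1"}}

```text
time: 25.78
eef_pos: [0.6129, -0.0138, 0.0438]
tcp_rot: [0.992, -0.124, -0.001, 0.002]
contact_force: [-2.6, -1.1, 11.6]
opening: 0.544
```

```bash
python3 -c "
from ov import *
go((.6129,-.0128,.0437),-14.2);print(get_state()['wrist_torque'])"
```

```text
t 25.78 pos [ 0.6129 -0.0138  0.0438] yaw -14.28 shift mm [-0.   1.  -0.1] rot [ 0.17 -0.08  0.08] F [-2.6 -1.1 11.6] open 0.544 q [-0.19  0.37  1.85 -0.    0.93  1.64]
[ 0.05192064  0.53525427 -0.14990698]
```

{"name": "jog_arm", "arguments": {"targets": "-0.8 0.3 -3 0 0 0 -1;-0.8 0.2 -3 0 0 0 -1"}}

```text
time: 25.95
eef_pos: [0.613, -0.0138, 0.0438]
tcp_rot: [0.992, -0.124, -0.0, 0.002]
contact_force: [-6.7, -1.7, 15.6]
opening: 0.54
```

```bash
python3 -c "
from ov import *
for i in range(4):
    go((.6129,-.0128,.0437),-14.2); read_camera('side')
print(get_state()['wrist_torque'])"
```

```text
t 25.95 pos [ 0.613  -0.0138  0.0438] yaw -14.3 shift mm [-0.1  1.  -0.1] rot [ 0.2  -0.04  0.1 ] F [-6.7 -1.7 15.6] open 0.54 q [-0.19  0.37  1.85 -0.    0.93  1.64]
t 26.0 pos [ 0.613  -0.0138  0.0438] yaw -14.3 shift mm [-0.1  1.  -0.1] rot [ 0.2  -0.03  0.1 ] F [-4.9 -2.9 14.8] open 0.543 q [-0.19  0.37  1.85 -0.    0.93  1.64]
t 26.05 pos [ 0.613  -0.0138  0.0438] yaw -14.3 shift mm [-0.1  1.  -0.1] rot [ 0.2  -0.03  0.1 ] F [-5.9 -1.2 13.1] open 0.542 q [-0.19  0.37  1.85 -0.    0.93  1.64]
t 26.1 pos [ 0.613  -0.0138  0.0438] yaw -14.3 shift mm [-0.1  1.  -0.1] rot [ 0.2  -0.03  0.1 ] F [-6.2 -2.1 14.2] open 0.541 q [-0.19  0.37  1.85 -0.    0.93  1.64]
[-0.05010974  0.82474128 -0.0905527 ]
```

{"name": "jog_arm", "arguments": {"targets": "-2 0.6 -3.2 0.1 0 0 -1;-2 0.6 -3.2 0.1 0 0 -1"}}

```text
time: 26.32
eef_pos: [0.6132, -0.0138, 0.0437]
tcp_rot: [0.992, -0.125, 0.004, 0.001]
contact_force: [-2.1, -2.2, 11.9]
opening: 0.542
```

```bash
python3 -c "
from ov import *
go((.6129,-.0128,.0437),-14.2)
s,d,w=snap('scene','s17'),snap('side','d17'),snap('wrist','w17')
go((.6129,-.0128,.0437),-14.2)
print(get_state()['wrist_torque'])
crop(s,190,165,300,245,7,'s17c');crop(d,230,150,340,225,7,'d17c')"
```

```text
t 26.32 pos [ 0.6132 -0.0138  0.0437] yaw -14.31 shift mm [-0.3  1.  -0. ] rot [0.15 0.49 0.11] F [-2.1 -2.2 11.9] open 0.542 q [-0.19  0.36  1.85 -0.    0.92  1.63]
t 26.47 pos [ 0.6131 -0.0138  0.0438] yaw -14.31 shift mm [-0.2  1.  -0.1] rot [0.14 0.48 0.11] F [-2.2 -3.5 10.6] open 0.544 q [-0.19  0.36  1.85 -0.    0.92  1.63]
[-0.3086853   0.38561493 -0.2039951 ]
```

View pics/s17c.png

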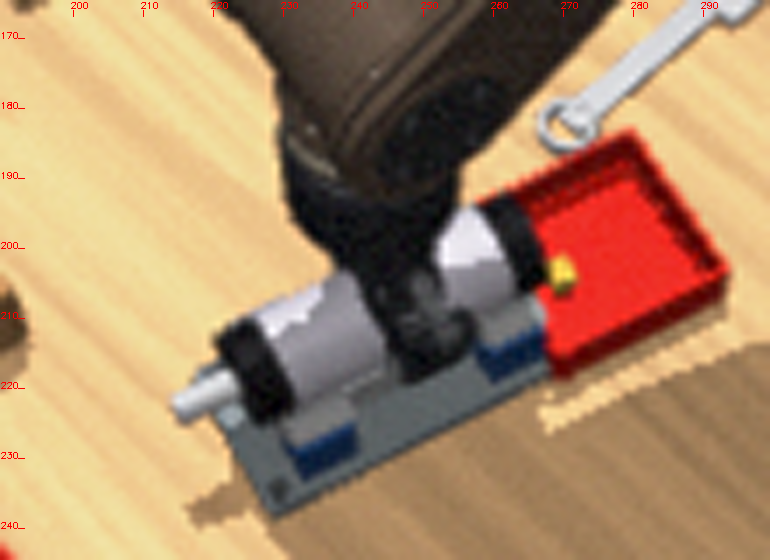

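View pics/d17c.png

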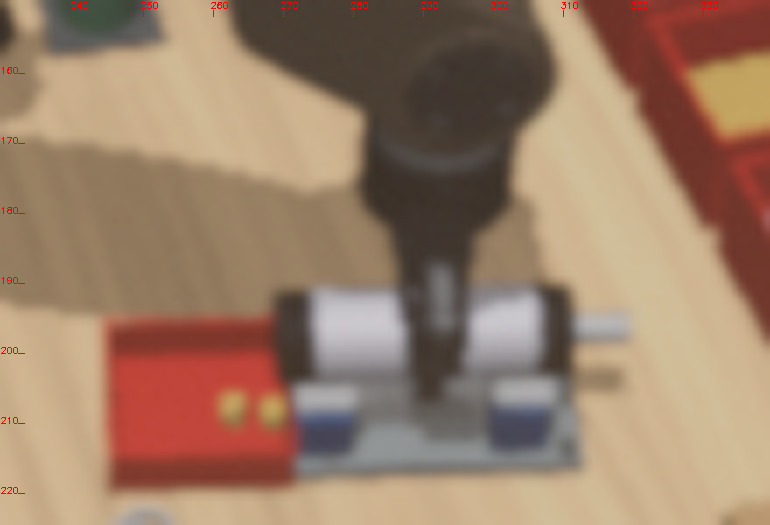

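View pics/w17.png

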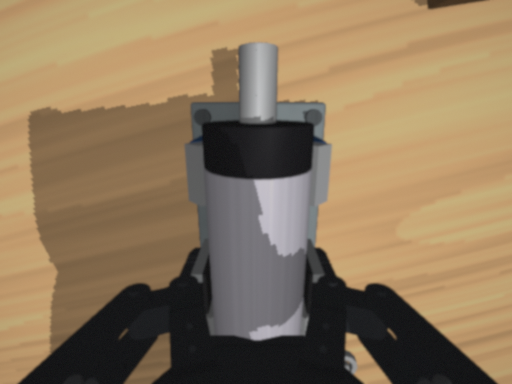

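View pics/s17.png

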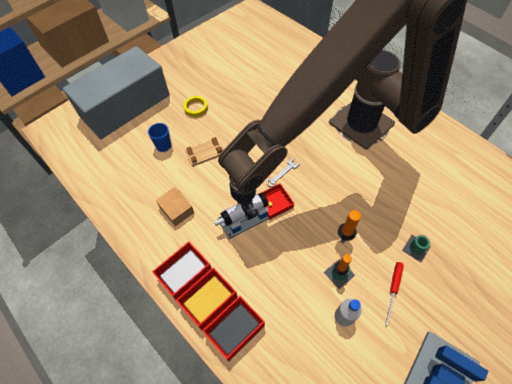

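{"name": "jog_arm", "arguments": {"targets": "-0.8 0 -3.6 0 0.4 0 -1;-1 -0.3 -3.6 0 0.1 0 -1"}}

```text
time: 26.63
eef_pos: [0.613, -0.0139, 0.0436]
tcp_rot: [0.992, -0.125, -0.0, 0.001]
contact_force: [-6.7, 1.7, 18.1]
opening: 0.544
```

```bash
python3 -c "
from ov import *
for i in range(8):
    s=get_state();print(np.round(s['contact_force'],1),np.round(s['eef_pos'],4),np.round(s['wrist_torque'],2)); read_camera('side')
go((.6129,-.0128,.0437),-14.2)
"
```

```text
[-6.7  1.7 18.1] [ 0.613  -0.0139  0.0436] [ 0.3   1.   -0.12]
[-7.2  0.4 16.9] [ 0.613  -0.0139  0.0437] [ 0.1   1.06 -0.15]
[-6.3 -0.5 16.9] [ 0.613  -0.0139  0.0437] [ 0.17  1.04 -0.12]
[-6.6  1.  16.9] [ 0.613  -0.0139  0.0437] [ 0.14  1.05 -0.19]
[-6.8  0.5 17.4] [ 0.613  -0.0139  0.0436] [ 0.17  1.04 -0.15]
[-6.4 -0.7 16.6] [ 0.613  -0.0139  0.0437] [ 0.1   1.04 -0.09]
[-7.1  0.7 16.3] [ 0.6131 -0.0139  0.0437] [ 0.11  0.98 -0.2 ]
[-6.8  0.4 17.2] [ 0.6131 -0.0139  0.0437] [ 0.14  0.96 -0.13]
t 27.03 pos [ 0.613  -0.0139  0.0437] yaw -14.36 shift mm [-0.1  1.1  0. ] rot [0.1  0.02 0.16] F [-6.8  0.6 17.1] open 0.536 q [-0.19  0.37  1.85 -0.    0.93  1.64]
```

{"name": "jog_arm", "arguments": {"targets": "-1.3 0.2 -3 0 0 0 -1;-1.4 0 -3 0 0 0 -1"}}

```text
time: 27.2
eef_pos: [0.6131, -0.0139, 0.0437]
tcp_rot: [0.992, -0.125, 0.003, 0.001]
contact_force: [-3.7, -0.2, 12.0]
opening: 0.543
```

```bash
python3 -c "
from ov import *
for i in range(8):
    s=get_state();print(np.round(s['contact_force'],1),np.round(s['eef_pos'],4),np.round(s['wrist_torque'],2)); read_camera('side')
"
```

```text
[-3.7 -0.2 12. ] [ 0.6131 -0.0139  0.0437] [ 0.01  0.57 -0.13]
[-2.7  0.7 12.2] [ 0.6131 -0.0139  0.0437] [-0.1   0.57 -0.09]
[-3.5 -0.9 11.9] [ 0.6131 -0.0139  0.0437] [-0.11  0.58 -0.09]
[-3.4 -1.  12.8] [ 0.6131 -0.0139  0.0437] [-0.07  0.53 -0.14]
[-2.8 -1.3 13.4] [ 0.6131 -0.0139  0.0437] [-0.07  0.62 -0.12]
[-3.4 -0.7 12.6] [ 0.6131 -0.0139  0.0437] [-0.08  0.6  -0.12]
[-4.2 -0.5 12.8] [ 0.6131 -0.0139  0.0437] [-0.08  0.6  -0.13]
[-4.2 -0.7 13.6] [ 0.6131 -0.0139  0.0437] [-0.03  0.59 -0.1 ]
```

```bash
python3 -c "
from h import *
print(sign_off()); s=get_state(); print(s['time'],s['contact_force'],s['eef_pos'],s['opening'])"
```

```text
the job is handed in; nothing more can be done
None
the job is handed in; nothing more can be done
```

The job is handed in, at about 27.6 s on the robot's clock. I took the small brush from the rightmost stand, swept both brass cut-offs into the red tray, and put the brush back upright and let go. I then laid the barrel in the V-block and left it gripped and pressed down. The other things on the bench were not touched.

**Last checks:**
- **Cut-offs:** the side camera shows both in the tray. In the final scene view the barrel hides one of them.
- **Brush:** it stands upright in its stand in the final scene view.
- **Barrel position:** it is seated and centred to within about 1–2 mm. The tool height of 43.7 mm matches the height worked out for a seated barrel.
- **Push:** the upward push on the tool was steady at 12–13.6 N. With the barrel's weight of about 4 N added, the V-block carries about 17 N, so the requested 15 N lies between the two readings.

**Disagreements:** a sideways force of about 3–4 N along the barrel's axis remained. The side camera put the V-block about 5 mm off the fit from the other two cameras, and I relied on those two.

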